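Index the dosing funnel over the drip bowl

ROBOT

A 6-joint arm with a two-finger parallel gripper is mounted at the origin on a cart in front of the work surface, level with it; the furniture and walls round the work are solid. World frame = base frame: x ahead of the robot, y to its left, z up, the work surface at z = 0. Lengths are in m, angles in degrees, forces in N, time in s.
With the tool pointing down it reaches from about 0.3 to 0.75 m from the base axis. Payload 8.5 kg.
Tool frame: the origin (TCP) lies midway between the tips of the shut fingers; the grasp point (between the pads) lies 19 mm behind it; y points along the fingers, x is the direction in which the jaws open and shut, and the axes are right-handed (so a half turn about y gives the same grasp; the last joint's range is limited). The gripper opens to 85 mm and grips with 20 to 120 N. Pads are 22 mm wide; open, the fingers measure 114 mm over their backs; the gripper's body (76 mm by 85 mm) begins 54 mm behind the grasp point. The pads swing forward as they close: fully open they stand 13 mm farther back than shut.
Start: joints at [63.696, 21.807, 74.336, -0, 83.858, -12.336], TCP at [0.133, 0.534, 0.204] pointing down, gripper open.
Joint ranges: [-178.18, 178.18], [-50.72, 133.34], [12.68, 142.11], [-81.47, 261.47], [9.98, 163.14], [-165.26, 165.26]. Speed limits (degrees/s): [136.94, 136.94, 180, 180, 180, 180].

INTERFACE

Orientations are given as a 3x3 rotation matrix whose columns are the frame's x, y, z axes.
In Python, from rig import env gives the robot as it stands.
- The arm moves only by the tool carry_out, never from a script. Its argument "plan" is a list of rows, each a list of 3 entries, a list of its own where there are three numbers: the shift along the tool's x, y, z in m, then the turn, a rotation vector about the tool's x, y, z in degrees, then the finger opening in m, from 0 to 0.0854. In form: [[[dx, dy, dz], [ax, ay, az], jaw], ...]. A call has 1 to 8 rows; each row shifts and turns the commanded pose from where the row before left it, along the tool's axes as they then stand; what a row does not reach is not made up. A row lasts 1/8 s, in which the tool goes at most 62.5 mm and 10.7 degrees, less where a joint would pass 70% of its speed; a pose out of reach is approached as far as the arm can. A call is refused whole if a number of a shift passes 0.0625 or a number of a turn 10.7, either way. A call with a gripper value outside its range is refused whole. The fingers move at their own pace and stop on an object; "force" is the grip in N (left out, the last holds). Time passes only in rows, so rows that do not move let the fingers close. It gives the time, the measured TCP pose, the force and the opening at its end, in the units of the state.
- env.observe(): the state, without advancing time (a new reading comes with each control period).
- env.get_image(name): name is "scene" or "top" or "wrist"; returns a dict with "image" (480x640x3 uint8, red, green, blue), "vfov" (degrees; the focal length in pixels is half the picture's height over the tangent of half this angle, whatever the lens; pixels are square), "cx", "cy" (the principal point, pixels), "rvec" (rotation vector, rad) and "tvec" (3), from world to camera coordinates, as OpenCV has them; the wrist camera has in their place "tool_from_camera" (4x4, takes a point from camera to tool coordinates, whose origin is the TCP and whose axes are the tool frame's). Camera axes: x right, y down, z forward; pixel columns grow to the right and rows downward; lengths in m; the calibration is good to about 2 mm. A picture is of the moment at which its call begins: read the wrist's pose just before it. There is no depth.
- env.close_job(): hands the job in, once; it reports no verdict.
Trained networks look in a picture, given as the dict that the camera call returned (one of the last four; its "shot" number tells which), for a name from the list of things; names that differ only in an ending like _2 or _b are one class to them, and where a whole thing is asked for, a point or a joint stands for the part that bears it (a point fixed in the world has none). Each returns a list of dicts, best first, with "conf" (0 to 1); they miss things now and then, are a little off and sometimes report something else, mostly with a low value. They report only what shows in the picture. A call takes as long as a camera call. They do not tell look-alikes from the thing itself.
- env.outline_of(target, picture): "mask" (480x640 bool, what is visible of it) and "pixel" ([row, column] in pixels, amid what is visible of it).
The state is a dict: "time_s": time; "q": joint angles; "qvel": joint speeds; "joint_efforts": joint torques, N m; "position": TCP position; "tool_rot": TCP orientation; "ft_force": force on the tool from outside, world axes, zero at the start; "wrist_torque": the same for the moment, N m; "grip_width": finger opening in m.
Only numpy, scipy, OpenCV 4.12 (cv2) and the standard library are available. Lean on these libraries where they do the work, as an engineer would, in place of code of your own. Each camera call takes 0.05 s, during which the arm holds its last target.

TASK

The mould under the dosing funnel is full. Without gripping it, hook a fingertip under the pull ring of the stand's spring index pin, lift the pin out of its hole, swing the arm one hole so that the spout stands over the small steel bowl to drip, and let the pin drop fully home in that hole. Do not touch the funnel itself, pick nothing up, and leave the bowl, mug, mould, scissors and piping nozzle where they are.

Things in the scene. Friction and masses are not known exactly. Their poses are not given: they have to be found in the camera images.
- stand: Fixed steel funnel stand. Origin: on the table, on the upright pivot axis. Its +x axis points away from the robot to the mould, +y to the left station. Foot 150x120x12 mm (x -95 to 55 mm). Column of 32 mm, then a horizontal index sector (top at z 93 mm, 10 mm thick, radius 104 mm, on the -x side) with three 12 mm holes on an 85 mm radius: one at -x, one 45 deg to either side of it.
- funnel_arm (a joint): Angle (rad) of the arm on the stand about the upright pivot, counter-clockwise seen from above positive. 0 = middle hole (start), +0.785 = spout over the stand's left station, -0.785 = right station; stops at +-1.0. The funnel is on the far end (180 mm from the pivot) and the pin on the near tail (85 mm from the pivot, opposite side), so the ring goes right when the spout goes left. Friction about 0.12 N m. Play in a hole about +-0.015.
- index_pin (a joint): Lift (m) of the spring index pin: 0 = fully home in a hole, at 0.011 its round nose clears the sector, 0.020 = end of travel. Spring 5 N at home, 9 N at full lift. Let go between holes it rides on the sector at 0.011 and snaps in when pushed over a hole.
- ring_pin: The index pin with its welded pull ring, one steel part. Origin: on the table plane under the pin when home. It is to be hooked, not gripped: more than 35 N of finger contact on it in all (a grip counts both fingers) fails.
- pull_ring (a point): Centre of the pin's upright round pull ring: 50 mm inner diameter, wire 7 mm thick, welded to the pin, about 177 mm above the table when home; rises with the pin and swings with the arm. This frame's x axis is the axis of the opening (level, towards the pivot), z up. Below it: plunger housing top at z 137 mm, tail bar 24 mm wide with top at z 112 mm. Pivot sleeve 38 mm thick, to z 196 mm, 85 mm beyond the ring.
- spout (a point): Centre of the lower end of the funnel's spout, 102 mm above the table.
- funnel: Steel dosing funnel on the arm, 110 mm wide at the rim, from z 102 mm to 267 mm (black knob of the plug rod). Origin at the spout. Not to be touched.
- bowl: Small low steel bowl with some chocolate drops, 117 mm across, 45 mm high, at the left or the right station, loose. Origin: centre of its foot.
- mug: Mug with handle, 82 mm across, 89 mm high, at the other station, loose. Origin at its foot, 15 mm from the cup's centre, towards the handle.
- mould: Filled praline mould, 210x116x19 mm, lying under the middle station, loose. Origin: centre of its underside.
- scissors: Scissors, 86x182x8 mm, lying on the table nearer the robot, loose. Origin: centre of underside.
- nozzle: Conical steel piping nozzle, 30 mm wide, 40 mm high, standing on the table nearer the robot, loose. Origin: centre of its foot.
There are look-alikes about, which are no part of the job. There is more than one size of the bowl; the job needs the smaller.

How it is judged:
By the outcome, as a careful person would: the job done as asked, in the order asked, and still so for the second after the job is handed in, with the robot touching nothing.
It also fails if it takes over 42 s, if anything falls off the work surface, if the arm or the gripper's body presses on something with over 40 N, if the wrist force passes 120 N, or if a joint passes its speed limit or range.

## Working session

There is one attempt and no reset: what is moved stays moved. The work goes in short steps, Python scripts to look and compute and a tool call to move; the robot and the scene stay as the last step left them, time stands still between calls to the robot, and variables do not carry over. Pictures are saved under pics/ and viewed, and the job is handed in when it is done.

Besides the shell and the picture viewer there is one more tool, called after "Emit:" as name(argument=value, ...), one argument or row to a line, values as JSON. carry_out: Moves the arm, as the interface text tells. Its arguments: {"type":"object","properties":{"plan":{"type":"array","items":{"type":"array"}},"force":{"type":"number"}},"required":["plan"]}

```bash
mkdir -p pics; ls; cat > h.py <<'E'
import numpy as np, cv2
from rig import env
def save(n,d): cv2.imwrite('pics/'+n+'.png', d['image'][:,:,::-1])
def K(d):
    f=240/np.tan(np.radians(d['vfov'])/2)
    return np.array([[f,0,d['cx']],[0,f,d['cy']],[0,0,1.]])
def ext(d,s=None):
    if 'rvec' in d:
        R=cv2.Rodrigues(np.array(d['rvec'],float))[0]; return R,np.array(d['tvec'],float).ravel()
    T=np.eye(4);T[:3,:3]=s['tool_rot'];T[:3,3]=s['position']
    M=np.linalg.inv(T@np.array(d['tool_from_camera'])); return M[:3,:3],M[:3,3]
def proj(P,d,s=None):
    R,t=ext(d,s); p=(K(d)@((np.atleast_2d(P)@R.T)+t).T).T
    return p[:,:2]/p[:,2:]
def ray(uv,d,s=None):
    R,t=ext(d,s); c=-R.T@t; v=R.T@np.linalg.inv(K(d))@np.array([uv[0],uv[1],1.]); return c,v/np.linalg.norm(v)
def atz(uv,z,d,s=None):
    c,v=ray(uv,d,s); return c+v*(z-c[2])/v[2]
E
python3 - <<'E'
from h import *
s=env.observe(); print({k:np.round(v,3).tolist() for k,v in s.items()})
import pickle
D={}
for n in ['scene','top','wrist']:
    d=env.get_image(n); save(n+'0',d); D[n]=d
    print(n,{k:v for k,v in d.items() if k!='image'})
    for t in ['pull_ring','ring_pin','funnel','stand','bowl','mug','mould','scissors','nozzle']:
        try:
            for r in env.outline_of(t,d)[:3]: print(n,t,round(r['conf'],2),np.round(r['pixel']),r['mask'].sum())
        except Exception as e: print(n,t,e)
pickle.dump((s,D),open('d0.pkl','wb'))
E
```

```text
pics
{'time_s': 0.0, 'q': [63.698, 21.841, 74.386, 0.0, 83.859, -12.336], 'qvel': [0.077, -0.048, 0.07, -0.105, -0.049, -0.136], 'joint_efforts': [-0.0, -44.846, -23.127, -0.0, 0.005, -0.0], 'position': [0.133, 0.533, 0.204], 'tool_rot': [[0.241, -0.001, -0.97], [0.97, -0.001, 0.241], [-0.001, -1.0, 0.0]], 'ft_force': [-0.245, 0.087, 0.173], 'wrist_torque': [-0.069, -0.012, 0.007], 'grip_width': 0.085}
scene {'vfov': 45.326805570619115, 'cx': 316.6119330192732, 'cy': 239.30542515131503, 'rvec': array([ 2.02840518, -0.63573777,  0.38630421]), 'tvec': array([-0.53311114,  0.25883496,  0.94081979]), 'shot': 1}
scene pull_ring 0.75 [255. 288.] 321
scene pull_ring 0.63 [204. 410.] 2398
scene ring_pin 0.59 [248. 283.] 398
scene funnel 0.94 [205. 412.] 2404
scene stand 0.69 [272. 334.] 9732
scene bowl 0.83 [258. 353.] 1031
scene bowl 0.64 [211. 350.] 1772
scene mug 0.75 [316. 422.] 2454
scene mould 0.95 [281. 400.] 2703
scene scissors 0.6 [426. 304.] 1651
scene nozzle 0.47 [326. 233.] 208
top {'vfov': 54.00119870148634, 'cx': 318.3131951145167, 'cy': 243.46527780724975, 'rvec': array([ 2.16
[... 380 characters left out ...]
78 [149. 245.] 2804
top bowl 0.63 [196. 303.] 1731
top mug 0.71 [211. 410.] 1218
top mug 0.4 [194. 304.] 1675
top mould 0.82 [196. 353.] 1438
top mould 0.47 [172. 358.] 3463
top scissors 0.57 [335. 429.] 567
top scissors 0.34 [156. 368.] 2146
wrist {'vfov': 67.5521830918987, 'cx': 320.33348746134897, 'cy': 237.11274554394865, 'tool_from_camera': array([[ 9.99999455e-01,  3.43708658e-05,  1.04393548e-03,
         2.75504481e-04],
       [-9.97832276e-04, -2.63978973e-01,  9.64527919e-01,
        -1.69303148e-01],
       [ 3.08728676e-04, -9.64528434e-01, -2.63978795e-01,
         6.59389115e-02],
       [ 0.00000000e+00,  0.00000000e+00,  0.00000000e+00,
         1.00000000e+00]]), 'shot': 3}
```

View pics/scene0.png

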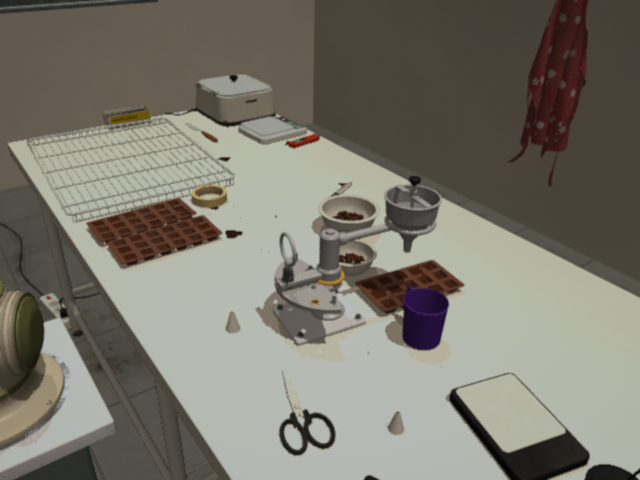

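View pics/top0.png

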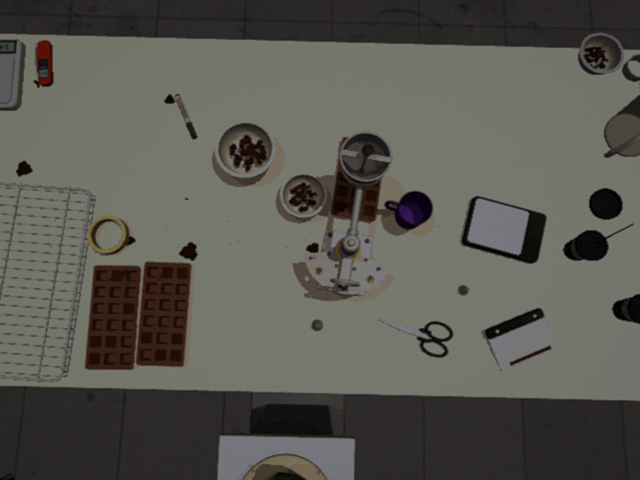

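View pics/wrist0.png

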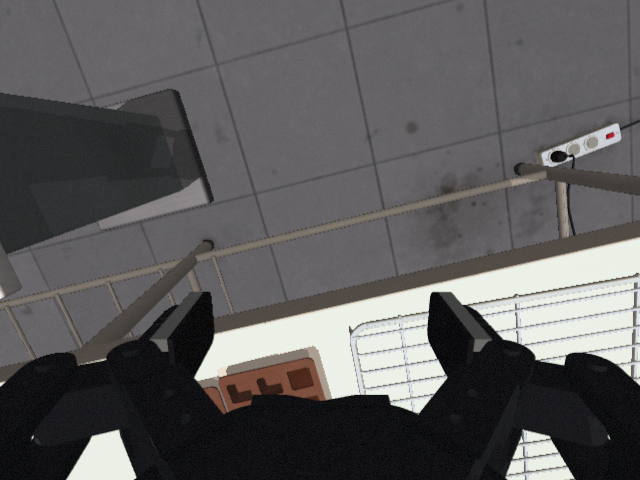

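```bash
cat > fit.py <<'E'
from h import *
import pickle
s,D=pickle.load(open('d0.pkl','rb'))
print(proj([s['position'],[0,0,0],[0,0,.3]],D['top']),proj([s['position'],[0,0,0]],D['scene']))
for n in D:
    if n!='wrist':
        R,t=ext(D[n]); print(n,'cam',-R.T@t)
d=D['top']
for nm,uv,z in [('ringtop',(345,282),.2),('sleeve',(350,243),.196),('knob',(367,150),.267),('bowl',(303,197),.045),('mug',(412,210),.089),('big',(245,151),.06),('rim',(365,157),.24)]:
    print(nm,np.round(atz(uv,z,d),4))
E
python3 fit.py
python3 - <<'E'
import sys; sys.path.insert(0,'.')
import cv2
for n,(x,y,w,h) in {'scene0':(220,160,260,200),'top0':(270,120,180,190)}.items():
    im=cv2.imread(f'pics/{n}.png')[y:y+h,x:x+w]
    cv2.imwrite(f'pics/{n}c.png',cv2.resize(im,None,fx=3,fy=3,interpolation=cv2.INTER_CUBIC))
E
```

```text
[[  1.71037202 464.64293694]
 [283.86395095 504.98922105]
 [272.03816085 573.7673382 ]] [[-11.9385111  158.90061164]
 [ -9.0784739  397.43392191]]
scene cam [ 0.03172205 -0.8564076   0.70845228]
top cam [ 0.41816905 -0.06195592  1.16925183]
ringtop [ 0.5002 -0.1209  0.2   ]
sleeve [ 0.5825 -0.1303  0.196 ]
knob [ 0.7609 -0.157   0.267 ]
bowl [ 0.7198 -0.0238  0.045 ]
mug [ 0.6831 -0.2829  0.089 ]
big [0.8288 0.1221 0.06  ]
rim [ 0.7558 -0.1558  0.24  ]
```

View pics/scene0c.png

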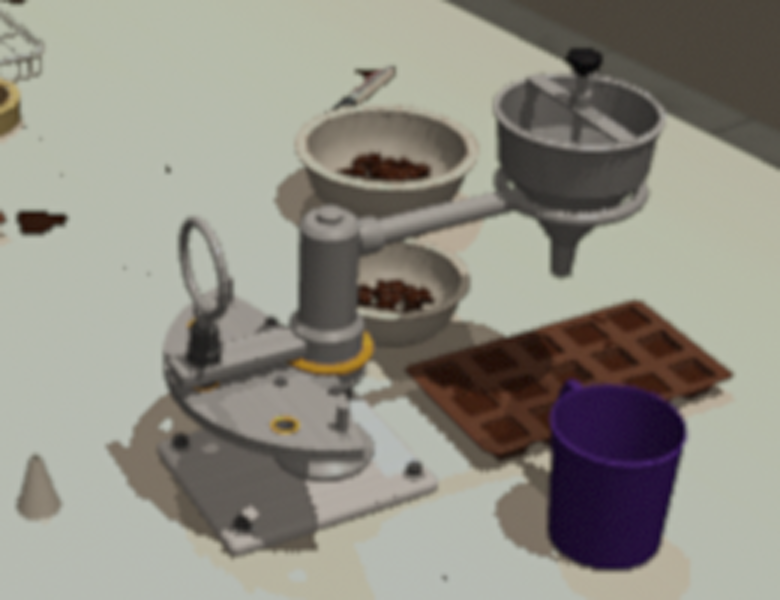

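View pics/top0c.png

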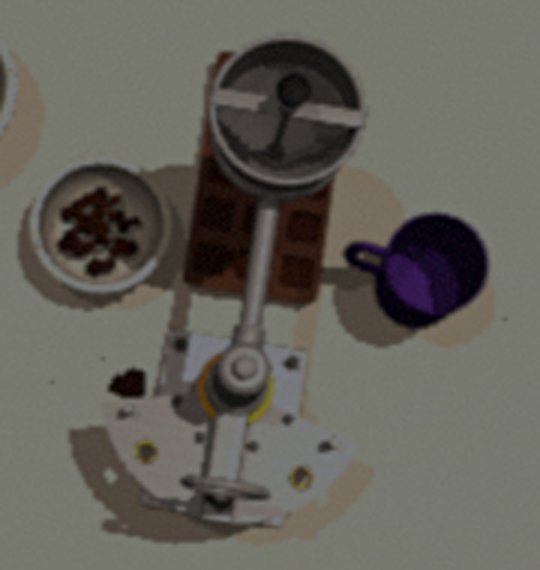

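```bash
cat > fit2.py <<'E'
from h import *
import pickle
from scipy.optimize import least_squares
s,D=pickle.load(open('d0.pkl','rb'))
F=[('top',(351,242.7),(0,0,.196)),('top',(367.5,151),(.18,0,.262)),('top',(344.7,284),(-.085,0,.187)),
('scene',(288.3,249.3),(-.085,0,.177)),('scene',(330,232.3),(0,0,.196)),('scene',(407.3,251.7),(.18,0,.102)),('scene',(415,180),(.18,0,.262)),
('top',(270+145/3,120+451/3),(-.0601,.0601,.093)),('top',(270+300/3,120+477/3),(-.0601,-.0601,.093)),
('scene',(220+285/3,160+425/3),(-.0601,-.0601,.093))]
def W(p,P):
    c,sn=np.cos(p[2]),np.sin(p[2]); P=np.array(P)
    return np.array([p[0]+c*P[0]-sn*P[1],p[1]+sn*P[0]+c*P[1],P[2]])
def res(p): return np.concatenate([proj(W(p,P),D[n])[0]-uv for n,uv,P in F])
r=least_squares(res,[.58,-.13,-.14],loss='soft_l1'); p=r.x
if __name__=='__main__':
    print(p,np.degrees(p[2])); print(np.round(r.fun.reshape(-1,2),1) if 0 else np.round(res(p).reshape(-1,2),1))
    for nm,P in [('ring',(-.085,0,.177)),('ringR',(-.0601,-.0601,.177)),('spoutL',(.127,.127,.102))]: print(nm,W(p,P))
    for n in ['top','scene']:
        im=D[n]['image'][:,:,::-1].copy(); im=cv2.resize(im,None,fx=3,fy=3)
        def poly(L,col):
            q=np.array([proj(W(p,P),D[n])[0] for P in L])*3+1
            cv2.polylines(im,[q.astype(int)],False,col,1,cv2.LINE_AA)
        a=np.linspace(0,2*np.pi,60)
        for rr in (.025,.032): poly([(-.085,rr*np.cos(t),.177+rr*np.sin(t)) for t in a],(0,255,0))
        for rr in (.019,): poly([(rr*np.cos(t),rr*np.sin(t),.196) for t in a],(0,255,0))
        poly([(-.095,-.06,.012),(.055,-.06,.012),(.055,.06,.012),(-.095,.06,.012),(-.095,-.06,.012)],(255,0,0))
        for b in (-1,0,1):
            t0=np.pi+b*np.pi/4
            poly([(.085*np.cos(t0)+.006*np.cos(t),.085*np.sin(t0)+.006*np.sin(t),.093) for t in a],(0,0,255))
        poly([(.18+.055*np.cos(t),.055*np.sin(t),.235) for t in a],(255,0,255))
        x,y,w,h=(220,160,260,200) if n=='scene' else (270,120,180,190)
        cv2.imwrite(f'pics/{n}fit.png',im[3*y:3*(y+h),3*x:3*(x+w)])
E
python3 fit2.py
```

```text
[ 0.58400363 -0.13422877 -0.14394885] -8.247661592696197
[[ 0.9 -0.4]
 [ 0.8 -0.7]
 [ 0.5 -1.3]
 [-1.  -0.4]
 [-0.1 -2.8]
 [-0.4 -0.6]
 [ 0.1 -1.3]
 [ 0.1  0.6]
 [ 0.3  0.7]
 [-0.5  0.2]]
ring [ 0.49988277 -0.12203533  0.177     ]
ringR [ 0.51590376 -0.1850857   0.177     ]
spoutL [ 0.72790854 -0.02676074  0.102     ]
```

View pics/scenefit.png

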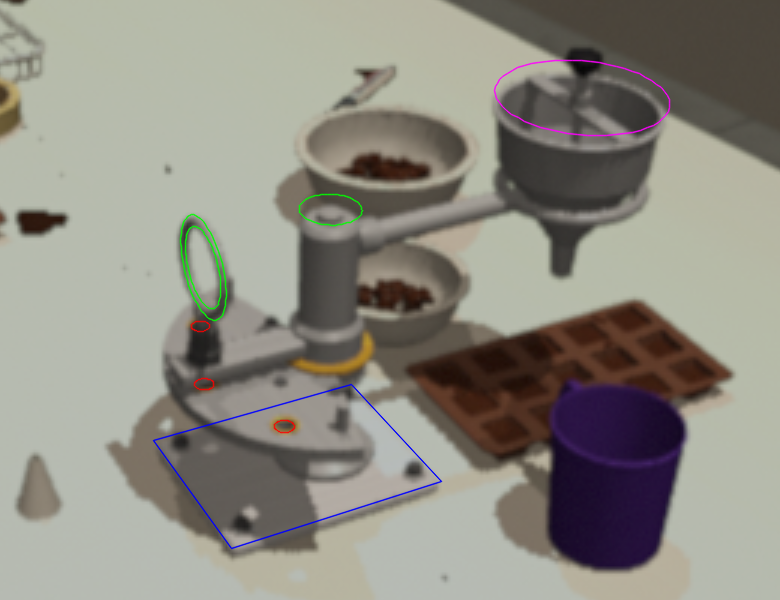

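View pics/topfit.png

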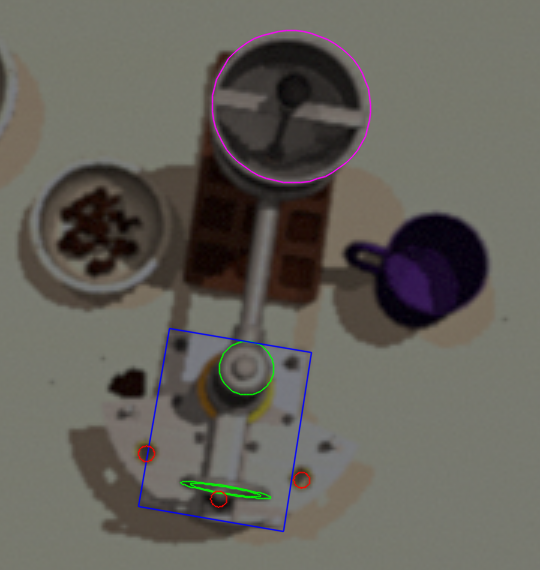

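```bash
cat > pl.py <<'E'
from h import *
from scipy.spatial.transform import Rotation as Ro, Slerp
def Rtool(az,down,roll=0):
    "tool y points at azimuth az(deg), 'down' deg below level; tool x level to the left; then roll about y"
    a,b=np.radians(az),np.radians(down)
    y=np.array([np.cos(a)*np.cos(b),np.sin(a)*np.cos(b),-np.sin(b)])
    x=np.array([-np.sin(a),np.cos(a),0]); z=np.cross(x,y)
    return np.column_stack([x,y,z])@Ro.from_euler('y',roll,degrees=True).as_matrix()
def plan(way,n,jaw,p0=None,R0=None):
    """way: list of (pos,R) ; n rows for each; prints rows with rounding feedback"""
    s=env.observe()
    p=np.array(s['position']) if p0 is None else p0; R=np.array(s['tool_rot']) if R0 is None else R0
    rows=[]
    for (tp,TR),k in zip(way,n):
        pa,Ra=p.copy(),R.copy(); sl=Slerp([0,1],Ro.from_matrix([Ra,TR]))
        for i in range(1,k+1):
            gp=pa+(np.array(tp)-pa)*i/k; gR=sl(i/k).as_matrix()
            dp=np.round(R.T@(gp-p),3); dr=np.round(Ro.from_matrix(R.T@gR).as_rotvec(degrees=True),1)
            rows.append([dp.tolist(),dr.tolist(),jaw]); p=p+R@dp; R=R@Ro.from_rotvec(dr,degrees=True).as_matrix()
    m=max(np.linalg.norm(r[0]) for r in rows); a=max(np.linalg.norm(r[1]) for r in rows)
    print('max',round(m,4),round(a,1)); 
    for r in rows: print(r,end=', ')
    print('\nend',np.round(p,4))
E
python3 - <<'E'
from pl import *
plan([((.42,.15,.32),Rtool(-12,50))],[8],0)
E
```

```text
max 0.0622 5.0
[[-0.038, -0.014, -0.046], [-5.0, -0.2, -0.1], 0], [[-0.038, -0.011, -0.048], [-5.0, -0.3, -0.1], 0], [[-0.038, -0.006, -0.048], [-5.0, -0.2, -0.1], 0], [[-0.039, -0.003, -0.048], [-5.0, -0.3, -0.0], 0], [[-0.038, 0.002, -0.048], [-5.0, -0.2, -0.1], 0], [[-0.039, 0.006, -0.047], [-5.0, -0.2, -0.1], 0], [[-0.039, 0.011, -0.047], [-5.0, -0.3, -0.1], 0], [[-0.039, 0.014, -0.045], [-5.0, -0.2, -0.1], 0], 
end [0.42   0.1504 0.3195]
```

Emit:
carry_out(
  plan=[
    [[-0.038, -0.014, -0.046], [-5.0, -0.2, -0.1], 0],
    [[-0.038, -0.011, -0.048], [-5.0, -0.3, -0.1], 0],
    [[-0.038, -0.006, -0.048], [-5.0, -0.2, -0.1], 0],
    [[-0.039, -0.003, -0.048], [-5.0, -0.3, -0.0], 0],
  ],
  force=20,
)

```text
time_s: 2.0
position: [0.2772, 0.3399, 0.2632]
tool_rot: [[0.224, 0.337, -0.915], [0.975, -0.075, 0.211], [0.002, -0.939, -0.345]]
ft_force: [1.1, -0.1, 0.5]
grip_width: 0.0121
```

```bash
cat > log.py <<'E'
from h import *
import json
def rec():
    s=env.observe()
    with open('log.jsonl','a') as f: f.write(json.dumps({k:np.array(v).tolist() for k,v in s.items()})+'\n')
    print(round(float(s['time_s']),2),'q',np.round(s['q'],2),'p',np.round(s['position'],4),'y',np.round(np.array(s['tool_rot'])[:,1],3),'x',np.round(np.array(s['tool_rot'])[:,0],3),'F',np.round(s['ft_force'],1),'w',np.round(s['grip_width'],4))
    return s
if __name__=='__main__': rec()
E
python3 log.py
```

```text
2.0 q [ 46.47   5.02  90.24 -17.87  74.77 -27.38] p [0.2772 0.3399 0.2632] y [ 0.337 -0.075 -0.939] x [0.224 0.975 0.002] F [ 1.1 -0.1  0.5] w 0.0121
```

Emit:
carry_out(
  plan=[
    [[-0.038, 0.002, -0.048], [-5.0, -0.2, -0.1], 0],
    [[-0.039, 0.006, -0.047], [-5.0, -0.2, -0.1], 0],
    [[-0.039, 0.011, -0.047], [-5.0, -0.3, -0.1], 0],
    [[-0.039, 0.014, -0.045], [-5.0, -0.2, -0.1], 0],
  ],
)

```text
time_s: 2.5
position: [0.4208, 0.1489, 0.3205]
tool_rot: [[0.207, 0.632, -0.747], [0.978, -0.134, 0.158], [-0.0, -0.763, -0.646]]
ft_force: [0.7, 0.8, -0.7]
grip_width: -0.0001
```

```bash
python3 log.py
```

```text
2.5 q [ 15.15  -6.62 100.38 -22.12  51.41 -54.43] p [0.4208 0.1489 0.3205] y [ 0.632 -0.134 -0.763] x [ 0.207  0.978 -0.   ] F [ 0.7  0.8 -0.7] w -0.0001
```

```bash
cat > kin.py <<'E'
from h import *
import json,pickle
from scipy.spatial.transform import Rotation as Ro
from scipy.optimize import least_squares
def rz(a): return Ro.from_euler('z',a,degrees=True).as_matrix()
def ry(a): return Ro.from_euler('y',a,degrees=True).as_matrix()
# params: a0,b,H,L1,e1,L2,e2,T
B=np.array([[1,0,0],[0,0,-1],[0,1,0]]).T  # placeholder, fitted below
def fk(q,k,B):
    a0,b,H,L1,e1,L2,e2,T=k[:8]
    R=rz(q[0]); p=R@[a0,b,H]
    R=R@ry(q[1]); p=p+R@[e1,0,L1]
    R=R@ry(q[2]); p=p+R@[e2,0,L2]
    R=R@rz(q[3])@ry(q[4])@rz(q[5]); p=p+R@[0,0,T]
    return p,R@B
def load():
    L=[json.loads(l) for l in open('log.jsonl')]
    s,_=pickle.load(open('d0.pkl','rb')); return [s]+L
def fit(verbose=1):
    L=load()
    Bs=[fk(l['q'],[0]*8,np.eye(3))[1].T@np.array(l['tool_rot']) for l in L]
    B=Ro.from_matrix(Bs).mean().as_matrix()
    if verbose: print('Bspread',max(np.linalg.norm(b-B) for b in Bs)); print(np.round(B,3))
    f=lambda k: np.concatenate([np.concatenate([fk(l['q'],k,B)[0]-l['position'] for l in L]),1e-4*(k-k0)])
    k0=np.array([0,.1,.3,.4,0,.4,0,.25]); r=least_squares(f,k0)
    if verbose: print(np.round(r.x,4),'res',np.abs(f(r.x)).max())
    return r.x,B
LO=np.array([-178.18,-50.72,12.68,-81.47,9.98,-165.26]);HI=np.array([178.18,133.34,142.11,261.47,163.14,165.26])
def ik(p,R,q0,k,B):
    def g(q):
        a,A=fk(q,k,B); return np.concatenate([(a-p)*10,(Ro.from_matrix(A.T@R).as_rotvec())*3])
    r=least_squares(g,np.clip(q0,LO+.1,HI-.1),bounds=(LO,HI),x_scale=30.)
    a,A=fk(r.x,k,B)
    return r.x,np.linalg.norm(a-p),np.degrees(np.linalg.norm(Ro.from_matrix(A.T@R).as_rotvec()))
if __name__=='__main__': fit()
E
python3 kin.py
```

```text
Bspread 1.4364519110002931e-15
[[-1. -0.  0.]
 [ 0.  0.  1.]
 [-0.  1. -0.]]
[-0.      0.1175  0.1301  0.5371 -0.      0.3508  0.103   0.2847] res 1.6988717033058763e-05
```

```bash
cat > t1.py <<'E'
from kin import *; from pl import Rtool; import fit2
k,B=fit(0); p=fit2.p
ax0=np.degrees(p[2])
def ringpos(th,z): # arm angle deg
    a=p[2]+np.radians(th); return np.array([p[0]-.085*np.cos(a),p[1]-.085*np.sin(a),z]),np.degrees(a)
q0=load()[-1]['q']
for down in (0,10,20,30,40):
  for off in (0,-10,-20,10):
    for th in (0,45):
        c,a=ringpos(th,.19); R=Rtool(a+off,down)
        o=[]
        for adv in (-.05,.03):
            P=c+R[:,1]*adv
            best=min((ik(P,R,qq,k,B) for qq in [q0,[0,0,120,0,30,-60],[-20,-30,135,20,20,0]]),key=lambda t:t[1]*1000+t[2])
            o.append((np.round(best[0]).astype(int).tolist(),round(best[1]*1000,1),round(best[2],1)))
        print(down,off,th,o)
E
python3 t1.py
```

```text
0 0 0 [([-34, -11, 125, 70, 14, -165], np.float64(100.9), np.float64(30.2)), ([-28, 2, 115, 71, 10, -165], np.float64(90.3), np.float64(31.0))]
0 0 45 [([-62, 24, 82, 65, 95, -165], np.float64(144.4), np.float64(41.0)), ([-52, 23, 84, 65, 84, -165], np.float64(127.9), np.float64(39.6))]
0 -10 0 [([-18, -7, 123, -81, 10, -6], np.float64(98.7), np.float64(29.4)), ([-18, 5, 113, -81, 10, -6], np.float64(89.7), np.float64(30.6))]
0 -10 45 [([-61, 12, 96, 62, 77, -165], np.float64(131.3), np.float64(41.4)), ([-50, 16, 93, 64, 68, -165], np.float64(116.3), np.float64(39.1))]
0 -20 0 [([-20, -7, 123, -81, 10, -4], np.float64(92.6), np.float64(27.8)), ([-21, 4, 114, -81, 10, -4], np.float64(84.6), np.float64(29.0))]
0 -20 45 [([-57, 4, 105, 63, 60, -165], np.float64(121.2), np.float64(39.8)), ([-47, 11, 100, 64, 53, -165], np.float64(107.0), np.float64(37.6))]
0 10 0 [([-41, -10, 122, 67, 29, -165], np.float64(108.7), np.float64(33.4)), ([-33, 2, 113, 68, 23, -165], np.float64(96.2), np.float64(33.2))]
0 10 45 [([-61, 41, 62, 73, 117, -165], np.float64(163.2), np.float64(37.0)), ([-53, 34, 7
[... 3960 characters left out ...]
 11, 91, 38, 71, -165], np.float64(51.0), np.float64(17.7)), ([-43, 17, 92, 38, 61, -165], np.float64(45.9), np.float64(17.2))]
40 -20 0 [([-26, -1, 120, -11, 11, -77], np.float64(0.0), np.float64(0.0)), ([-23, 10, 115, -34, 10, -53], np.float64(10.5), np.float64(3.6))]
40 -20 45 [([-51, 7, 99, 40, 62, -165], np.float64(38.3), np.float64(13.4)), ([-44, 15, 98, 42, 52, -165], np.float64(35.1), np.float64(13.2))]
40 10 0 [([-47, -2, 115, 48, 43, -165], np.float64(16.5), np.float64(5.4)), ([-38, 9, 112, 52, 32, -165], np.float64(18.9), np.float64(6.7))]
40 10 45 [([-49, 20, 74, 36, 91, -165], np.float64(79.6), np.float64(26.0)), ([-41, 22, 80, 34, 79, -165], np.float64(71.3), np.float64(25.6))]
```

```bash
cat > t2.py <<'E'
from kin import *; from pl import Rtool; import fit2,itertools
k,B=fit(0); p=fit2.p
def ringpos(th,z):
    a=p[2]+np.radians(th); return np.array([p[0]-.085*np.cos(a),p[1]-.085*np.sin(a),z]),np.degrees(a)
# analytic: for given wrist-centre, solve q1..q3 then orientation; seeds
def solve(P,R):
    """all solutions"""
    A=R@B.T; w=P-A@np.array([0,0,k[7]]); b=k[1]; out=[]
    r=np.hypot(w[0],w[1])
    if r<abs(b): return out
    for sgn in (1,-1):
        rho=sgn*np.sqrt(r*r-b*b); q1=np.degrees(np.arctan2(w[1],w[0])-np.arctan2(b,rho))
        x=rho-k[0]; h=w[2]-k[2]; l1=k[3]; l2=np.hypot(k[5],k[6]); off=np.degrees(np.arctan2(k[6],k[5]))
        c=(x*x+h*h-l1*l1-l2*l2)/(2*l1*l2)
        if abs(c)>1: continue
        for e in (1,-1):
            bb=e*np.degrees(np.arccos(c)); q3=bb-off
            # direction: forearm effective angle from vertical = q2+q3+off
            q2=np.degrees(np.arctan2(x,h)-np.arctan2(l2*np.sin(np.radians(bb)),l1+l2*np.cos(np.radians(bb))))
            M=(rz(q1)@ry(q2)@ry(q3)).T@A
            z,y,z2=Ro.from_matrix(M).as_euler('ZYZ',degrees=True)
            for (u,v,t) in ((z,y,z2),(z+180,-y,z2+180)):
                for du in (-360,0,360):
                    for dt in (-360,0,360):
                        qq=np.array([(q1+180)%360-180,(q2+180)%360-180,q3,u+du,v,t+dt])
                        if (qq>LO+1).all() and (qq<HI-1).all(): out.append(qq)
    return out
if __name__=='__main__':
    q=np.array(load()[-1]['q']); l=load()[-1]
    print(q,solve(np.array(l['position']),np.array(l['tool_rot'])))
    for down in (-20,-10,0,10,20,30,40):
      for roll in (-90,0,90,180):
        for off in (-40,-30,-20,-10,0,10,20,30):
          res=[]
          for th in (0,45):
            c,a=ringpos(th,.185); R=Rtool(a+off,down,roll)
            A=[solve(c+R[:,1]*d,R) for d in (-.05,.025)]
            res.append((len(A[0]),len(A[1]),A[1][:1]))
          if res[0][1] : print(down,roll,off,[(r[0],r[1],[np.round(x).astype(int).tolist() for x in r[2]]) for r in res])
E
python3 t2.py
```

```text
[ 15.1542223   -6.61839622 100.38026532 -22.12319532  51.41020771
 -54.43143113] [array([ 15.15421673,  -6.61852785, 100.38040192, -22.12319307,
        51.41020101, -54.43143532])]
-20 -90 -40 [(1, 1, [[-10, 54, 128, 219, 111, 1]]), (0, 1, [[-54, 56, 131, 127, 114, -6]])]
-20 -90 -30 [(0, 1, [[-17, 57, 133, 203, 119, 4]]), (1, 1, [[-58, 54, 127, 115, 110, -1]])]
-20 -90 -20 [(0, 1, [[-26, 60, 138, 183, 128, 1]]), (1, 1, [[-60, 53, 121, 105, 108, 6]])]
-20 -90 -10 [(0, 1, [[-35, 62, 140, 159, 131, -9]]), (1, 1, [[-61, 52, 115, 97, 109, 14]])]
-20 -90 0 [(0, 1, [[-44, 62, 140, 136, 127, -16]]), (1, 1, [[-61, 52, 108, 90, 111, 21]])]
-20 -90 10 [(0, 1, [[-51, 60, 137, 121, 120, -16]]), (1, 1, [[-60, 53, 101, 85, 115, 28]])]
-20 -90 20 [(1, 1, [[-55, 57, 133, 109, 113, -9]]), (1, 1, [[-58, 54, 94, 80, 120, 34]])]
-20 -90 30 [(1, 1, [[-58, 54, 127, 100, 110, -1]]), (1, 1, [[-56, 55, 87, 76, 125, 39]])]
-20 0 -40 [(1, 1, [[-10, 54, 128, 219, 111, 91]]), (0, 1, [[-54, 56, 131, 127, 114, 84]])]
-20 0 -30 [(0, 1, [[-17, 57, 133, 203, 119, 94]]), (1, 1, [[-58, 54, 127, 115, 110, 89]])]
-20 0 
[... 13357 characters left out ...]
10 [(1, 1, [[-44, 11, 119, 75, 35, -106]]), (1, 1, [[-55, 26, 94, 50, 79, -120]])]
40 90 20 [(1, 1, [[-48, 13, 117, 69, 45, -109]]), (1, 1, [[-53, 29, 88, 46, 87, -123]])]
40 90 30 [(1, 1, [[-50, 15, 113, 64, 54, -113]]), (1, 1, [[-52, 31, 82, 42, 94, -126]])]
40 180 -10 [(1, 1, [[-33, 10, 120, 89, 11, -8]]), (1, 1, [[-55, 20, 104, 58, 63, -23]])]
40 180 0 [(1, 1, [[-39, 10, 120, 82, 23, -12]]), (1, 1, [[-55, 23, 99, 54, 71, -26]])]
40 180 10 [(1, 1, [[-44, 11, 119, 75, 35, -16]]), (1, 1, [[-55, 26, 94, 50, 79, -30]])]
40 180 20 [(1, 1, [[-48, 13, 117, 69, 45, -19]]), (1, 1, [[-53, 29, 88, 46, 87, -33]])]
40 180 30 [(1, 1, [[-50, 15, 113, 64, 54, -23]]), (1, 1, [[-52, 31, 82, 42, 94, -36]])]
```

```bash
cat > jp.py <<'E'
from t2 import *
def jpath(qs,n,jaw=0,start=None):
    """joint waypoints -> tool rows with rounding feedback"""
    s=env.observe(); p=np.array(s['position']);R=np.array(s['tool_rot']); qa=np.array(s['q'],float); q=qa
    rows=[];
    for qt,kk in zip(qs,n):
        qt=np.array(qt,float); 
        for i in range(1,kk+1):
            qi=q+(qt-q)*i/kk; gp,gR=fk(qi,k,B)
            dp=np.round(R.T@(gp-p),3); dr=np.round(Ro.from_matrix(R.T@gR).as_rotvec(degrees=True),1)
            rows.append([dp.tolist(),dr.tolist(),jaw]); p=p+R@dp; R=R@Ro.from_rotvec(dr,degrees=True).as_matrix()
            print(np.round(qi).astype(int),np.round(p,3),np.round(R[:,1],2),'|',round(np.linalg.norm(dp),3),round(np.linalg.norm(dr),1))
        q=qt
    for i,r in enumerate(rows): print(r,end=', ' if (i+1)%8 else '\n')
    print()
E
python3 - <<'E'
from jp import *
from pl import Rtool
for th,off,down in ((0,20,20),(0,15,20),(0,20,15),(0,25,15)):
    c,a=ringpos(th,.177); R=Rtool(a+off,down,180)
    for adv in (-.09,-.06,-.04,0,.03): print(off,down,adv,[np.round(x,1).tolist() for x in solve(c+R[:,1]*adv,R)])
c,a=ringpos(0,.19); R=Rtool(a+20,20,180)
pre=solve(c+R[:,1]*-.06,R)[0]
jpath([pre],[16])
E
```

```text
20 20 -0.09 [[-79.6, 12.1, 134.7, 77.7, 74.1, -55.3]]
20 20 -0.06 [[-72.4, 15.2, 133.6, 84.2, 70.0, -56.8]]
20 20 -0.04 [[-68.0, 17.2, 132.6, 88.3, 67.7, -57.7]]
20 20 0 [[-59.9, 21.1, 130.1, 96.0, 63.8, -59.3]]
20 20 0.03 [[-54.6, 23.8, 127.8, 101.1, 61.3, -60.2]]
15 20 -0.09 [[-79.4, 10.2, 138.7, 82.6, 71.0, -56.9]]
15 20 -0.06 [[-71.3, 13.8, 137.1, 90.2, 66.8, -58.9]]
15 20 -0.04 [[-66.5, 16.1, 135.8, 95.0, 64.6, -60.1]]
15 20 0 [[-58.0, 20.3, 132.7, 103.3, 60.9, -62.0]]
15 20 0.03 [[-52.7, 23.2, 129.9, 108.6, 58.6, -62.9]]
20 15 -0.09 [[-82.2, 19.1, 138.6, 80.6, 77.6, -67.2]]
20 15 -0.06 [[-74.7, 21.4, 137.0, 87.7, 74.8, -67.6]]
20 15 -0.04 [[-70.0, 22.8, 135.7, 92.1, 73.0, -67.8]]
20 15 0 [[-61.4, 25.6, 132.6, 100.0, 69.9, -67.7]]
20 15 0.03 [[-55.8, 27.5, 129.9, 105.1, 67.6, -67.4]]
25 15 -0.09 [[-81.3, 20.2, 133.7, 76.1, 80.1, -63.8]]
25 15 -0.06 [[-74.8, 22.1, 132.8, 82.1, 77.1, -64.2]]
25 15 -0.04 [[-70.6, 23.5, 131.9, 86.0, 75.3, -64.4]]
25 15 0 [[-62.6, 26.1, 129.5, 93.3, 72.0, -64.6]]
25 15 0.03 [[-57.2, 27.9, 127.2, 98.2, 69.7, -64.5]]
[ 10  -5 102 -16  53 -54] [0.415 0.
[... 1281 characters left out ...]
0], [[-0.021, 0.025, 0.02], [6.3, 8.2, 0.7], 0], [[-0.019, 0.022, 0.014], [5.9, 8.7, 0.2], 0], [[-0.017, 0.02, 0.009], [5.6, 9.0, -0.4], 0], [[-0.013, 0.015, 0.004], [5.2, 9.3, -0.9], 0], [[-0.01, 0.012, -0.0], [5.0, 9.5, -1.6], 0], [[-0.005, 0.008, -0.004], [4.7, 9.6, -2.3], 0], [[-0.0, 0.004, -0.006], [4.5, 9.6, -3.0], 0]
[[0.005, 0.0, -0.008], [4.2, 9.6, -3.7], 0], [[0.011, -0.004, -0.009], [4.2, 9.4, -4.4], 0], [[0.017, -0.007, -0.01], [4.0, 9.3, -5.1], 0], [[0.022, -0.011, -0.009], [4.1, 8.9, -5.8], 0], [[0.028, -0.014, -0.007], [4.0, 8.6, -6.4], 0], [[0.033, -0.017, -0.005], [4.1, 8.3, -7.0], 0], [[0.038, -0.019, -0.003], [4.1, 7.8, -7.5], 0], [[0.043, -0.02, 0.0], [4.3, 7.4, -8.0], 0]
```

```bash
python3 - <<'E'
from jp import *
from pl import Rtool
c,a=ringpos(0,.177); R=Rtool(a+20,20,180)
pre=solve(c+R[:,1]*-.06,R)[0]
jpath([pre],[18])
E
```

```text
[ 10  -5 102 -16  52 -55] [0.415 0.131 0.285] [ 0.55 -0.13 -0.83] | 0.04 9.0
[  5  -4 104 -10  53 -55] [0.408 0.116 0.254] [ 0.46 -0.1  -0.88] | 0.036 9.1
[  1  -3 106  -4  55 -55] [0.399 0.103 0.225] [ 0.38 -0.06 -0.92] | 0.032 9.4
[ -4  -2 108   1  56 -55] [0.391 0.094 0.202] [ 0.32 -0.   -0.95] | 0.027 9.3
[ -9  -1 110   7  57 -55] [0.383 0.089 0.181] [ 0.26  0.07 -0.96] | 0.023 9.4
[-14   1 111  13  58 -55] [0.377 0.084 0.166] [ 0.23  0.14 -0.96] | 0.017 9.7
[-19   2 113  19  59 -55] [0.374 0.081 0.153] [ 0.21  0.22 -0.95] | 0.014 9.6
[-24   3 115  25  60 -55] [0.374 0.078 0.146] [ 0.22  0.3  -0.93] | 0.007 9.8
[-29   4 117  31  61 -56] [0.377 0.074 0.141] [ 0.24  0.38 -0.89] | 0.007 9.8
[-34   6 119  37  62 -56] [0.382 0.068 0.14 ] [ 0.29  0.45 -0.85] | 0.008 10.0
[-38   7 121  43  63 -56] [0.391 0.059 0.142] [ 0.35  0.49 -0.8 ] | 0.012 9.9
[-43   8 123  49  64 -56] [0.402 0.047 0.147] [ 0.43  0.52 -0.74] | 0.017 10.1
[-48   9 124  55  65 -56] [0.414 0.03  0.153] [ 0.51  0.53 -0.67] | 0.021 10.2
[-53  10 126  61  66 -56] [0.425 0.007 0.161] [ 0.61  0.52 -0.6 ] | 0.027 10.2
[-58 
[... 466 characters left out ...]
16, 0.019, 0.01], [5.3, 7.7, -0.2], 0], [[-0.013, 0.017, 0.007], [4.9, 8.0, -0.6], 0], [[-0.011, 0.013, 0.002], [4.8, 8.3, -1.2], 0], [[-0.008, 0.011, -0.0], [4.5, 8.3, -1.7], 0], [[-0.003, 0.006, -0.003], [4.2, 8.5, -2.3], 0]
[[-0.0, 0.004, -0.006], [4.1, 8.5, -2.8], 0], [[0.004, 0.0, -0.007], [3.9, 8.5, -3.4], 0], [[0.009, -0.003, -0.008], [3.7, 8.3, -4.0], 0], [[0.014, -0.006, -0.008], [3.7, 8.2, -4.6], 0], [[0.018, -0.008, -0.008], [3.5, 8.1, -5.1], 0], [[0.023, -0.012, -0.008], [3.6, 7.7, -5.7], 0], [[0.027, -0.013, -0.006], [3.4, 7.6, -6.2], 0], [[0.031, -0.015, -0.005], [3.5, 7.2, -6.6], 0]
[[0.036, -0.017, -0.002], [3.5, 6.9, -7.0], 0], [[0.039, -0.018, -0.001], [3.6, 6.6, -7.4], 0],
```

Emit:
carry_out(
  plan=[
    [[-0.019, 0.026, 0.024], [6.1, 6.6, 0.9], 0],
    [[-0.018, 0.024, 0.019], [5.8, 7.0, 0.6], 0],
    [[-0.018, 0.022, 0.015], [5.6, 7.5, 0.3], 0],
    [[-0.016, 0.019, 0.01], [5.3, 7.7, -0.2], 0],
    [[-0.013, 0.017, 0.007], [4.9, 8.0, -0.6], 0],
    [[-0.011, 0.013, 0.002], [4.8, 8.3, -1.2], 0],
    [[-0.008, 0.011, 0.0], [4.5, 8.3, -1.7], 0],
    [[-0.003, 0.006, -0.003], [4.2, 8.5, -2.3], 0],
  ],
)

```text
time_s: 3.5
position: [0.3724, 0.0797, 0.1453]
tool_rot: [[0.912, 0.214, -0.349], [0.276, 0.308, 0.91], [0.303, -0.927, 0.222]]
ft_force: [0.2, 0.3, -0.2]
grip_width: -0.0003
```

```bash
python3 log.py; python3 kin.py; python3 - <<'E'
from jp import *
from pl import Rtool
c,a=ringpos(0,.177); R=Rtool(a+20,20,180)
pre=solve(c+R[:,1]*-.06,R)[0]
jpath([pre],[10])
E
```

```text
3.5 q [-23.63   3.06 115.3   25.25  59.71 -55.08] p [0.3724 0.0797 0.1453] y [ 0.214  0.308 -0.927] x [0.912 0.276 0.303] F [ 0.2  0.3 -0.2] w -0.0003
Bspread 1.3710291781257965e-15
[[-1. -0.  0.]
 [ 0.  0.  1.]
 [-0.  1. -0.]]
[-0.      0.1175  0.1301  0.5371  0.      0.3508  0.103   0.2847] res 1.6989996130789972e-05
[-29   4 117  31  61 -55] [0.375 0.075 0.141] [ 0.24  0.38 -0.89] | 0.007 9.8
[-33   5 119  37  62 -55] [0.382 0.07  0.139] [ 0.29  0.45 -0.85] | 0.009 9.9
[-38   7 121  43  63 -56] [0.39  0.061 0.141] [ 0.35  0.5  -0.8 ] | 0.012 9.9
[-43   8 123  49  64 -56] [0.401 0.049 0.146] [ 0.43  0.53 -0.74] | 0.017 10.1
[-48   9 124  55  65 -56] [0.413 0.031 0.153] [ 0.51  0.53 -0.67] | 0.022 10.0
[-53  10 126  61  66 -56] [0.425 0.008 0.161] [ 0.61  0.52 -0.61] | 0.027 10.2
[-58  12 128  66  67 -56] [ 0.435 -0.02   0.169] [ 0.7   0.47 -0.54] | 0.031 10.3
[-63  13 130  72  68 -56] [ 0.443 -0.054  0.179] [ 0.79  0.4  -0.47] | 0.036 10.3
[-68  14 132  78  69 -57] [ 0.446 -0.091  0.189] [ 0.86  0.31 -0.4 ] | 0.039 10.5
[-72  15 134  84  70 -57] [ 0.444 -0.133  0.198] [ 0.92  0.19 -0.34] | 0.043 10.5
[[0.0, 0.003, -0.006], [4.1, 8.5, -2.8], 0], [[0.005, 0.001, -0.007], [3.9, 8.4, -3.5], 0], [[0.009, -0.003, -0.008], [3.7, 8.3, -4.0], 0], [[0.014, -0.006, -0.008], [3.7, 8.2, -4.6], 0], [[0.019, -0.009, -0.008], [3.5, 7.9, -5.1], 0], [[0.023, -0.012, -0.008], [3.5, 7.8, -5.6], 0], [[0.027, -0.013, -0.006], [3.5, 7.5, -6.2], 0], [[0.032, -0.016, -0.005], [3.5, 7.1, -6.6], 0]
[[0.035, -0.017, -0.002], [3.5, 6.9, -7.1], 0], [[0.039, -0.018, -0.001], [3.6, 6.5, -7.4], 0],
```

Kinematics fit matches to 0.02 mm. Continuing.

Emit:
carry_out(
  plan=[
    [[0.0, 0.003, -0.006], [4.1, 8.5, -2.8], 0],
    [[0.005, 0.001, -0.007], [3.9, 8.4, -3.5], 0],
    [[0.009, -0.003, -0.008], [3.7, 8.3, -4.0], 0],
    [[0.014, -0.006, -0.008], [3.7, 8.2, -4.6], 0],
    [[0.019, -0.009, -0.008], [3.5, 7.9, -5.1], 0],
    [[0.023, -0.012, -0.008], [3.5, 7.8, -5.6], 0],
    [[0.027, -0.013, -0.006], [3.5, 7.5, -6.2], 0],
    [[0.032, -0.016, -0.005], [3.5, 7.1, -6.6], 0],
  ],
)

```text
time_s: 4.5
position: [0.4434, -0.0547, 0.1799]
tool_rot: [[0.503, 0.788, 0.355], [-0.857, 0.401, 0.325], [0.114, -0.468, 0.876]]
ft_force: [0.8, 0.2, 0.3]
grip_width: -0.0002
```

Emit:
carry_out(
  plan=[
    [[0.035, -0.017, -0.002], [3.5, 6.9, -7.1], 0],
    [[0.039, -0.018, -0.001], [3.6, 6.5, -7.4], 0],
    [[0, 0, 0], [0, 0, 0], 0],
  ],
)

```text
time_s: 4.88
position: [0.4448, -0.1341, 0.1982]
tool_rot: [[0.205, 0.92, 0.334], [-0.979, 0.192, 0.074], [0.004, -0.342, 0.94]]
ft_force: [0.6, -0.5, -0.0]
grip_width: 0.0001
```

```bash
cat > look.py <<'E'
import sys
from log import *
import pickle
s=rec(); n=sys.argv[1]
D={}
for c in sys.argv[2:]:
    s=env.observe(); D[c]=(s,env.get_image(c)); save(c+n,D[c][1])
pickle.dump(D,open(f'd{n}.pkl','wb'))
E
python3 look.py 1 wrist scene
```

```text
4.88 q [-72.46  15.12 133.46  84.04  70.07 -56.75] p [ 0.4448 -0.1341  0.1982] y [ 0.92   0.192 -0.342] x [ 0.205 -0.979  0.004] F [ 0.6 -0.5 -0. ] w 0.0001
```

View pics/wrist1.png

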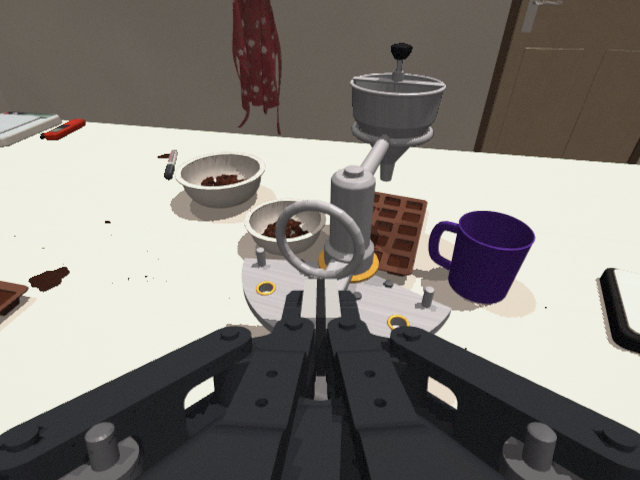

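View pics/scene1.png

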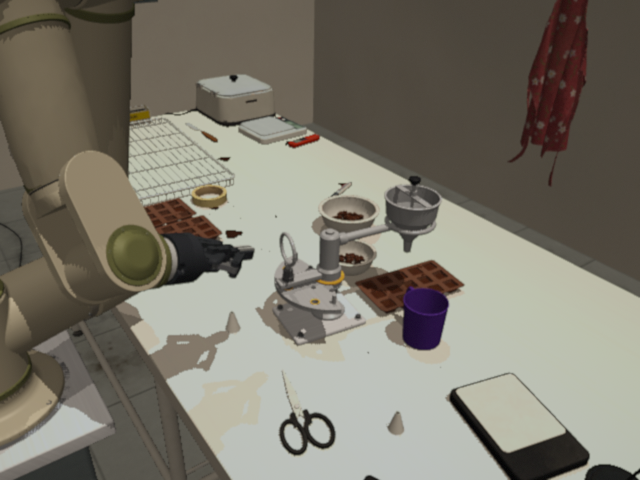

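```bash
cat > ov.py <<'E'
import sys
from h import *; import fit2,pickle
p=fit2.p
def draw(n,c,th=0,lift=0,out=None,box=None):
    s,d=pickle.load(open(f'd{n}.pkl','rb'))[c]
    im=cv2.resize(d['image'][:,:,::-1],None,fx=3,fy=3)
    q=[p[0],p[1],p[2]+np.radians(th)]
    a=np.linspace(0,2*np.pi,60)
    for rr in (.025,.032):
        P=np.array([fit2.W(q,(-.085,rr*np.cos(t),.177+lift+rr*np.sin(t))) for t in a])
        cv2.polylines(im,[(proj(P,d,s)*3+1).astype(int)],True,(0,0,255),1,cv2.LINE_AA)
    x,y,w,h=box; cv2.imwrite(f'pics/{out}.png',im[3*y:3*(y+h),3*x:3*(x+w)])
if __name__=='__main__': draw(1,'wrist',out='ov1',box=(220,160,240,190))
E
python3 ov.py
```

```text
(no output)
```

View pics/ov1.png

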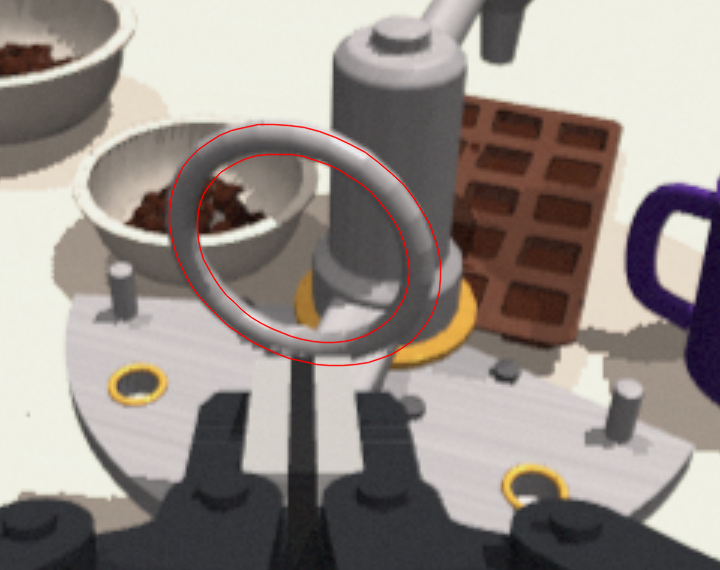

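Emit:
carry_out(
  plan=[
    [[0, 0.017, 0], [0, 0, 0], 0],
    [[0, 0.018, 0], [0, 0, 0], 0],
    [[0, 0.018, 0], [0, 0, 0], 0],
    [[0, 0.017, 0], [0, 0, 0], 0],
    [[0, 0.016, 0], [0, 0, 0], 0],
    [[0, 0, 0], [0, 0, 0], 0],
  ],
)

```text
time_s: 5.72
position: [0.5247, -0.1141, 0.1691]
tool_rot: [[0.213, 0.919, 0.333], [-0.977, 0.198, 0.077], [0.005, -0.342, 0.94]]
ft_force: [-1.7, 0.1, 0.4]
grip_width: -0.0002
```

```bash
python3 look.py 2 wrist scene; python3 - <<'E'
from ov import draw
draw(2,'wrist',out='ov2w',box=(200,160,240,190))
draw(2,'scene',out='ov2s',box=(200,180,240,190))
E
```

```text
5.72 q [-54.95  23.28 127.96 100.19  61.62 -60.04] p [ 0.5247 -0.1141  0.1691] y [ 0.919  0.198 -0.342] x [ 0.213 -0.977  0.005] F [-1.7  0.1  0.4] w -0.0002
```

View pics/ov2w.png

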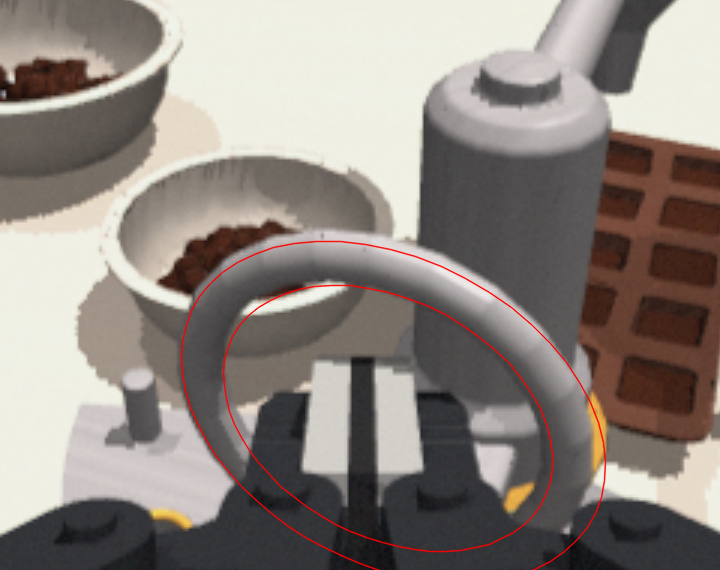

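View pics/ov2s.png

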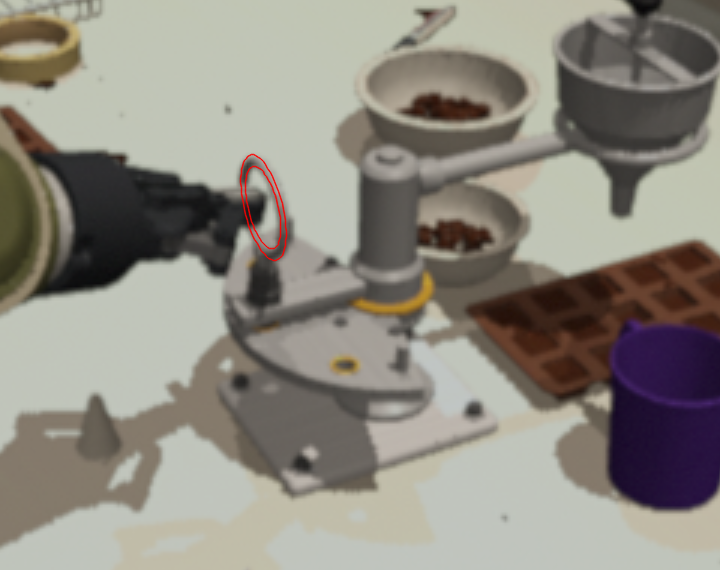

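Emit:
carry_out(
  plan=[
    [[0, -0.001, 0.003], [0, 0, 0], 0],
    [[0, -0.001, 0.003], [0, 0, 0], 0],
    [[0, -0.001, 0.003], [0, 0, 0], 0],
    [[0, -0.001, 0.003], [0, 0, 0], 0],
  ],
)

```text
time_s: 6.32
position: [0.5242, -0.1159, 0.1813]
tool_rot: [[0.208, 0.919, 0.335], [-0.978, 0.194, 0.075], [0.004, -0.343, 0.939]]
ft_force: [1.0, -0.8, -6.7]
grip_width: -0.0001
```

```bash
python3 log.py
```

```text
6.33 q [-55.11  21.04 127.1   98.56  60.97 -56.47] p [ 0.5242 -0.1159  0.1813] y [ 0.919  0.194 -0.343] x [ 0.208 -0.978  0.004] F [ 1.  -0.8 -6.7] w -0.0001
```

Emit:
carry_out(
  plan=[
    [[0, -0.001, 0.003], [0, 0, 0], 0],
    [[0, -0.001, 0.003], [0, 0, 0], 0],
    [[0, -0.001, 0.003], [0, 0, 0], 0],
    [[0, 0, 0], [0, 0, 0], 0],
  ],
)

```text
time_s: 6.82
position: [0.5246, -0.1157, 0.1912]
tool_rot: [[0.208, 0.919, 0.334], [-0.978, 0.194, 0.075], [0.004, -0.342, 0.94]]
ft_force: [-3.6, -2.4, -8.4]
grip_width: -0.0
```

```bash
python3 look.py 3 wrist scene; python3 - <<'E'
from ov import draw
draw(3,'wrist',lift=.013,out='ov3w',box=(200,160,240,190))
draw(3,'scene',lift=.013,out='ov3s',box=(200,180,240,190))
E
```

```text
6.83 q [-55.05  19.44 126.37  97.38  60.69 -53.88] p [ 0.5246 -0.1157  0.1912] y [ 0.919  0.194 -0.342] x [ 0.208 -0.978  0.004] F [-3.6 -2.4 -8.4] w -0.0
```

View pics/ov3w.png

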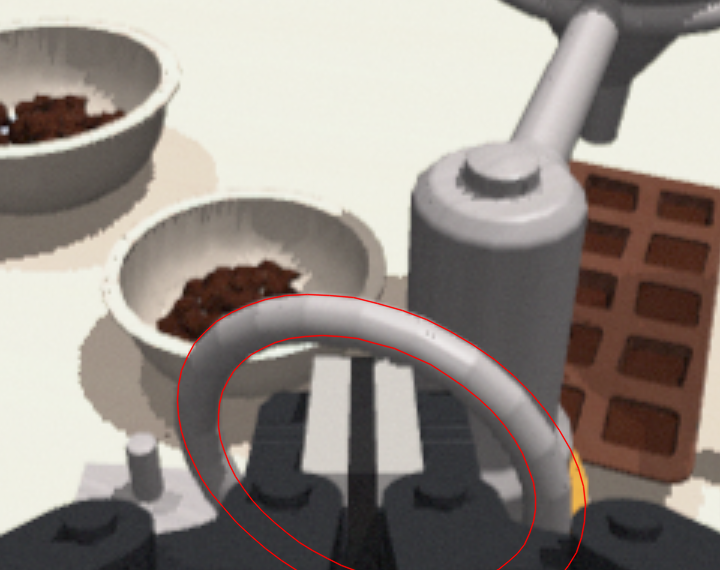

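View pics/ov3s.png

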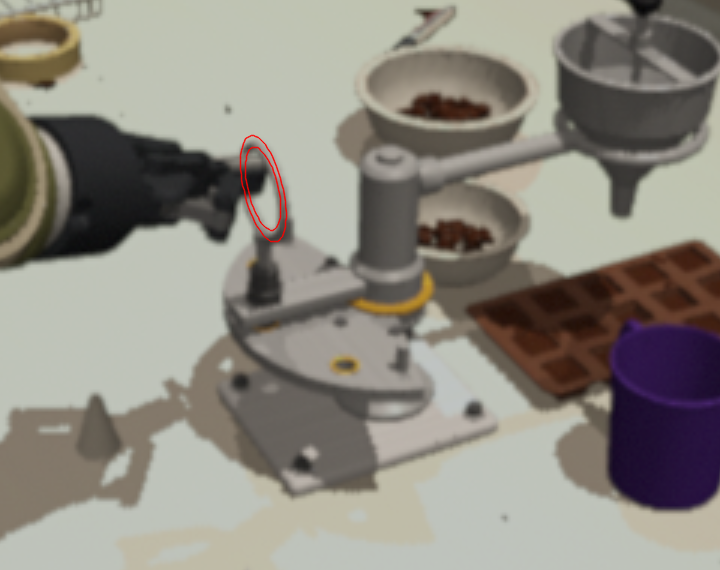

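```bash
cat > swing.py <<'E'
from jp import *
from pl import Rtool,plan
def ringR(th): return rz(np.degrees(p[2])+th)
def cross(P,R,th,zc):
    """where tool axis crosses ring plane, in ring frame rel. to ring centre; and distance tip->plane"""
    c,a=ringpos(th,zc); r=ringR(th).T@(P-c); y=ringR(th).T@R[:,1]
    t=r[0]/y[0]; return r-y*t, t
def pose(th,off,down,cr,t,zc):
    c,a=ringpos(th,zc); R=Rtool(a+off,down,180); return c+ringR(th)@cr+R[:,1]*t,R
if __name__=='__main__':
    s=env.observe(); cr,t=cross(np.array(s['position']),np.array(s['tool_rot']),0,.190); print(np.round(cr*1000,1),t)
    W=[];
    cr2=cr+[0,0,.002]
    prev=np.array(s['q'])
    for i in range(1,17):
        th=45*i/16; P,R=pose(th,20-20*i/16,20,cr2,t,.190); W.append((P,R))
        q=solve(P,R)[0]; 
        if i%4==0: print(th,np.round(q,1),np.round(np.abs(q-prev).max(),1))
        prev=q
    plan(W,[1]*16,0)
E
python3 swing.py
```

```text
[ 0.   1.1 10.2] 0.026738704259576043
11.25 [-58.4  20.9 121.9  88.   66.1 -49.9] 2.1
22.5 [-60.2  23.1 116.5  80.7  71.4 -47.1] 1.7
33.75 [-60.8  25.6 110.5  74.9  76.6 -44.6] 1.6
45.0 [-60.5  28.3 104.1  70.3  81.8 -42.2] 1.7
max 0.0042 1.6
[[0.003, -0.002, 0.001], [-0.0, -0.2, 1.3], 0], [[0.004, -0.001, -0.0], [-0.0, -0.6, 1.5], 0], [[0.003, -0.001, -0.0], [-0.0, -0.5, 1.4], 0], [[0.003, -0.001, -0.001], [-0.0, -0.5, 1.5], 0], [[0.004, -0.001, -0.0], [-0.0, -0.6, 1.5], 0], [[0.003, -0.001, -0.001], [-0.0, -0.5, 1.5], 0], [[0.003, -0.001, 0.0], [-0.0, -0.5, 1.4], 0], [[0.004, -0.001, -0.0], [-0.0, -0.6, 1.5], 0], [[0.003, -0.0, -0.0], [-0.0, -0.5, 1.5], 0], [[0.004, -0.001, -0.001], [-0.0, -0.6, 1.4], 0], [[0.003, -0.001, 0.0], [-0.0, -0.5, 1.5], 0], [[0.004, 0.0, 0.0], [-0.0, -0.5, 1.5], 0], [[0.003, -0.0, 0.0], [-0.0, -0.6, 1.4], 0], [[0.004, -0.0, -0.0], [-0.0, -0.5, 1.5], 0], [[0.003, -0.001, -0.0], [-0.0, -0.5, 1.5], 0], [[0.003, 0.0, -0.0], [-0.0, -0.6, 1.4], 0], 
end [ 0.5348 -0.1689  0.1933]
```

Emit:
carry_out(
  plan=[
    [[0, -0.001, 0.002], [0, 0, 0], 0],
    [[0.003, -0.001, -0.001], [0, -0.2, 1.3], 0],
    [[0.004, -0.001, 0], [0, -0.6, 1.5], 0],
    [[0.003, -0.001, 0], [0, -0.5, 1.4], 0],
    [[0.003, -0.001, -0.001], [0, -0.5, 1.5], 0],
    [[0.004, -0.001, 0], [0, -0.6, 1.5], 0],
    [[0.003, -0.001, -0.001], [0, -0.5, 1.5], 0],
    [[0.003, -0.001, 0], [0, -0.5, 1.4], 0],
  ],
)

```text
time_s: 7.92
position: [0.5238, -0.1403, 0.1931]
tool_rot: [[0.387, 0.867, 0.315], [-0.922, 0.364, 0.132], [-0.0, -0.341, 0.94]]
ft_force: [1.1, 2.2, -8.6]
grip_width: -0.0
```

```bash
python3 look.py 4 wrist scene; python3 - <<'E'
from ov import draw
draw(4,'wrist',lift=.014,th=45*7/16,out='ov4w',box=(200,160,240,190))
draw(4,'scene',lift=.014,th=45*7/16,out='ov4s',box=(200,180,240,190))
E
```

```text
7.92 q [-59.92  22.52 117.89  82.34  70.16 -47.76] p [ 0.5238 -0.1403  0.1931] y [ 0.867  0.364 -0.341] x [ 0.387 -0.922 -0.   ] F [ 1.1  2.2 -8.6] w -0.0
```

View pics/ov4w.png

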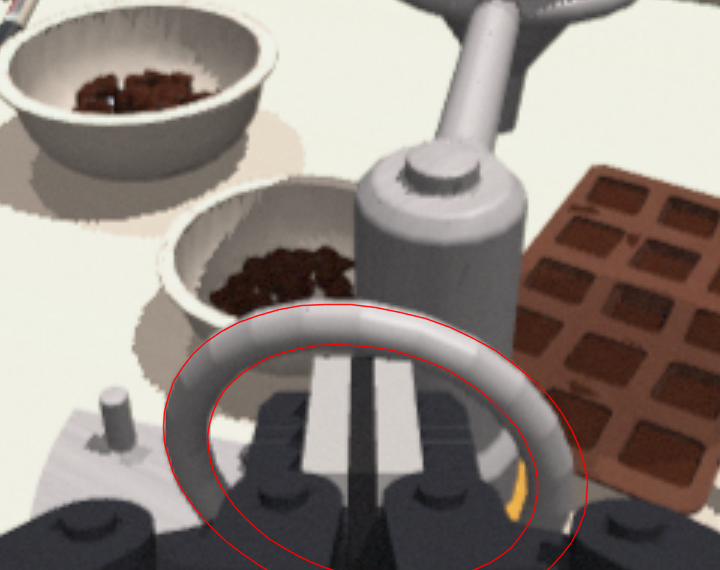

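View pics/ov4s.png

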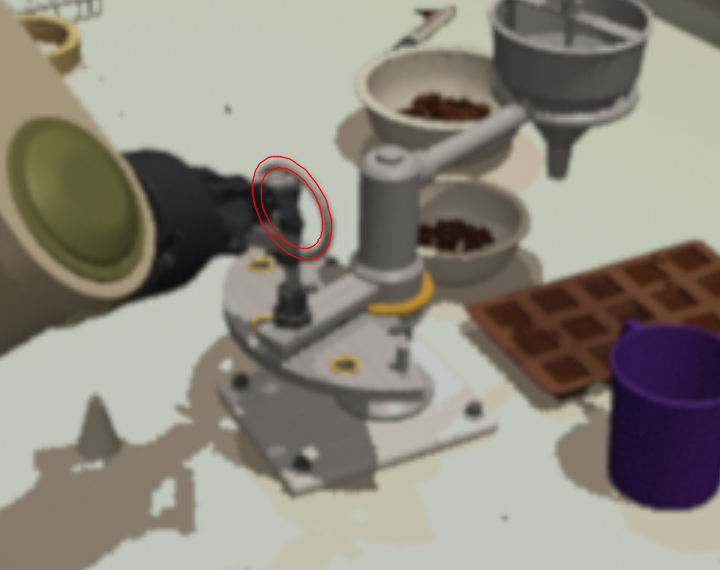

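```bash
cat > sw2.py <<'E'
from swing import *
s=env.observe(); th0=45*7/16; cr,t=cross(np.array(s['position']),np.array(s['tool_rot']),th0,.190); print(np.round(cr*1000,1),t)
W=[]
for i in range(8,17):
    P,R=pose(45*i/16,20-20*i/16,20,cr,t,.190); W.append((P,R))
plan(W,[1]*9,0)
E
python3 sw2.py
```

```text
[ 0.   0.2 12.3] 0.026972345754310487
max 0.004 1.6
[[0.003, -0.001, -0.0], [-0.0, -0.5, 1.5], 0], [[0.004, -0.0, -0.0], [-0.0, -0.5, 1.5], 0], [[0.003, -0.001, -0.001], [-0.0, -0.6, 1.5], 0], [[0.004, -0.0, 0.0], [-0.0, -0.5, 1.4], 0], [[0.003, -0.001, 0.0], [-0.0, -0.5, 1.5], 0], [[0.004, 0.0, -0.0], [-0.0, -0.6, 1.5], 0], [[0.003, -0.0, -0.0], [-0.0, -0.5, 1.4], 0], [[0.004, -0.0, -0.0], [-0.0, -0.5, 1.5], 0], [[0.003, -0.0, -0.0], [-0.0, -0.6, 1.5], 0], 
end [ 0.5362 -0.1696  0.1932]
```

Emit:
carry_out(
  plan=[
    [[0.003, -0.001, 0], [0, -0.5, 1.5], 0],
    [[0.004, 0, 0], [0, -0.5, 1.5], 0],
    [[0.003, -0.001, -0.001], [0, -0.6, 1.5], 0],
    [[0.004, 0, 0], [0, -0.5, 1.4], 0],
    [[0.003, -0.001, 0], [0, -0.5, 1.5], 0],
    [[0.004, 0, 0], [0, -0.6, 1.5], 0],
    [[0.003, 0, 0], [0, -0.5, 1.4], 0],
    [[0.004, 0, 0], [0, -0.5, 1.5], 0],
  ],
)

```text
time_s: 9.02
position: [0.534, -0.1666, 0.1929]
tool_rot: [[0.577, 0.767, 0.28], [-0.816, 0.543, 0.196], [-0.002, -0.342, 0.94]]
ft_force: [-7.7, -2.8, -7.2]
grip_width: -0.0002
```

Emit:
carry_out(
  plan=[
    [[0.003, 0, 0], [0, -0.6, 1.5], 0],
    [[0, 0, 0], [0, 0, 0], 0],
  ],
)

```text
time_s: 9.28
position: [0.5362, -0.17, 0.1929]
tool_rot: [[0.599, 0.753, 0.274], [-0.801, 0.563, 0.205], [0.0, -0.342, 0.94]]
ft_force: [-6.2, -5.1, -8.7]
grip_width: -0.0005
```

```bash
python3 look.py 5 wrist scene top; python3 - <<'E'
from ov import draw
draw(5,'wrist',lift=.014,th=45,out='ov5w',box=(200,160,240,190))
draw(5,'scene',lift=.014,th=45,out='ov5s',box=(200,180,240,190))
draw(5,'top',lift=.014,th=45,out='ov5t',box=(270,120,240,190))
from swing import *
s=env.observe(); print(cross(np.array(s['position']),np.array(s['tool_rot']),45,.19))
E
```

```text
9.28 q [-60.49  28.42 103.86  70.34  81.83 -42.17] p [ 0.5362 -0.17    0.1929] y [ 0.753  0.563 -0.342] x [ 0.599 -0.801  0.   ] F [-6.2 -5.1 -8.7] w -0.0005
(array([0.00000000e+00, 4.23769629e-05, 1.21322973e-02]), np.float64(0.026898693456676455))
```

View pics/ov5w.png

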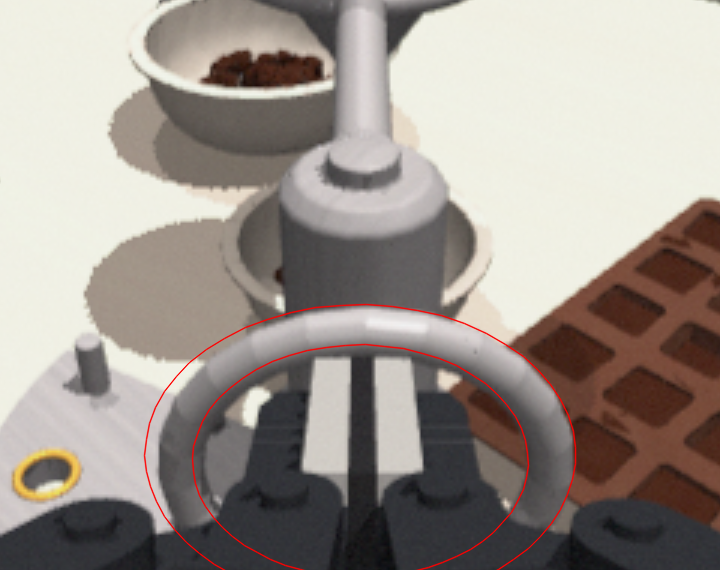

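View pics/ov5s.png

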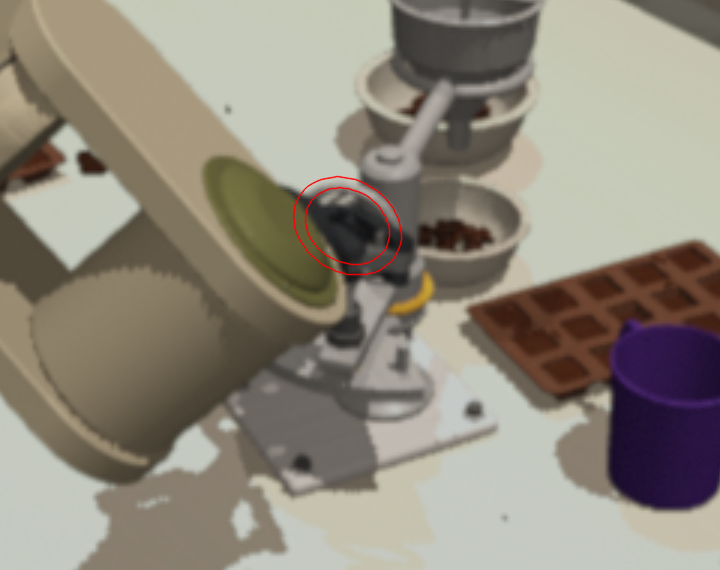

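View pics/ov5t.png

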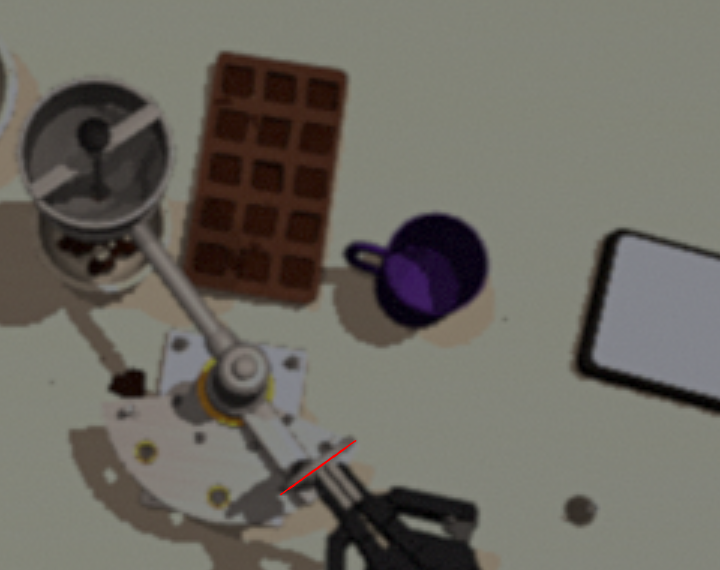

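```bash
cat > ang.py <<'E'
from h import *; import fit2,pickle
p=fit2.p
s,d=pickle.load(open('d5.pkl','rb'))['top']
im=cv2.resize(d['image'][:,:,::-1],None,fx=5,fy=5,interpolation=cv2.INTER_CUBIC)
def ell(th,r,z,c):
    q=[p[0],p[1],p[2]+np.radians(th)]
    P=np.array([fit2.W(q,(c+r*np.cos(t),r*np.sin(t),z)) for t in np.linspace(0,6.283,60)])
    return (proj(P,d,s)*5+2).astype(int)
for th,col in ((43,(255,0,0)),(45,(0,255,0)),(47,(0,0,255))):
    cv2.polylines(im,[ell(th,.055,.232,.18)],True,col,1,cv2.LINE_AA)
    cv2.polylines(im,[ell(th,.008,.267,.18)],True,col,1,cv2.LINE_AA)
cv2.polylines(im,[ell(45,.013,.196,0)],True,(0,255,0),1,cv2.LINE_AA)
for th in (0,-45,45): cv2.polylines(im,[ell(th,.006,.093,-.085)],True,(0,255,255),1,cv2.LINE_AA)
cv2.imwrite('pics/ang.png',im[5*130:5*130+600,5*270:5*270+650])
E
python3 ang.py
```

```text
(no output)
```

View pics/ang.png

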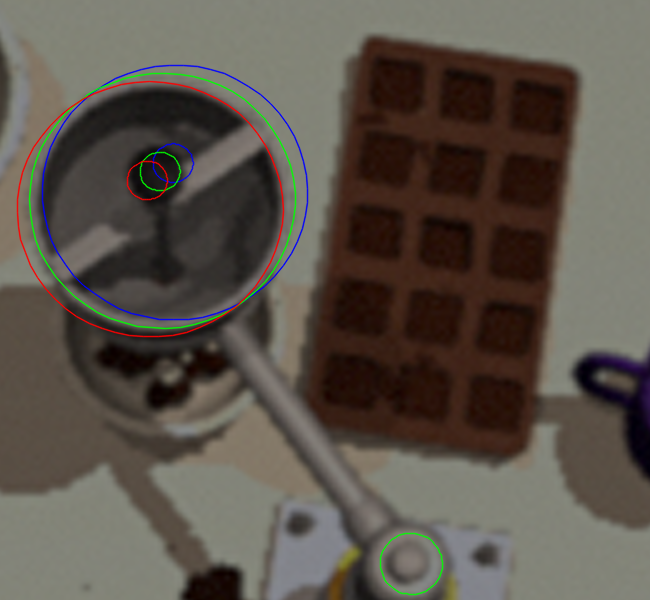

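Emit:
carry_out(
  plan=[
    [[0, 0.001, -0.003], [0, 0, 0], 0],
    [[0, 0.001, -0.003], [0, 0, 0], 0],
    [[0, 0.001, -0.003], [0, 0, 0], 0],
    [[0, 0.001, -0.003], [0, 0, 0], 0],
    [[0, 0.001, -0.003], [0, 0, 0], 0],
    [[0, 0.001, -0.003], [0, 0, 0], 0],
    [[0, 0.001, -0.003], [0, 0, 0], 0],
    [[0, 0, 0], [0, 0, 0], 0],
  ],
)

```text
time_s: 10.42
position: [0.5354, -0.1687, 0.1709]
tool_rot: [[0.599, 0.752, 0.274], [-0.801, 0.564, 0.203], [-0.001, -0.341, 0.94]]
ft_force: [-0.0, 0.7, -0.8]
grip_width: -0.0001
```

```bash
python3 look.py 6 wrist scene; python3 - <<'E'
from ov import draw
draw(6,'wrist',lift=.0,th=45,out='ov6w',box=(200,160,240,190))
draw(6,'scene',lift=.0,th=45,out='ov6s',box=(200,180,240,190))
E
```

```text
10.43 q [-60.51  30.76 105.18  70.88  80.71 -45.59] p [ 0.5354 -0.1687  0.1709] y [ 0.752  0.564 -0.341] x [ 0.599 -0.801 -0.001] F [-0.   0.7 -0.8] w -0.0001
```

View pics/ov6w.png

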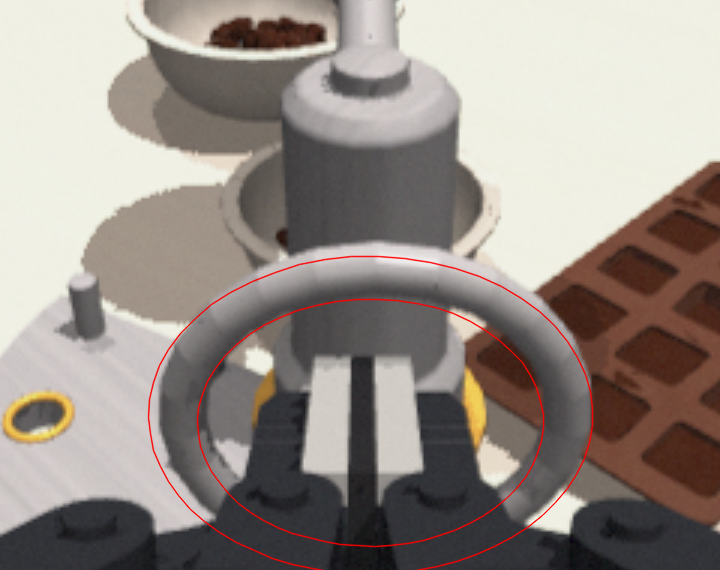

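View pics/ov6s.png

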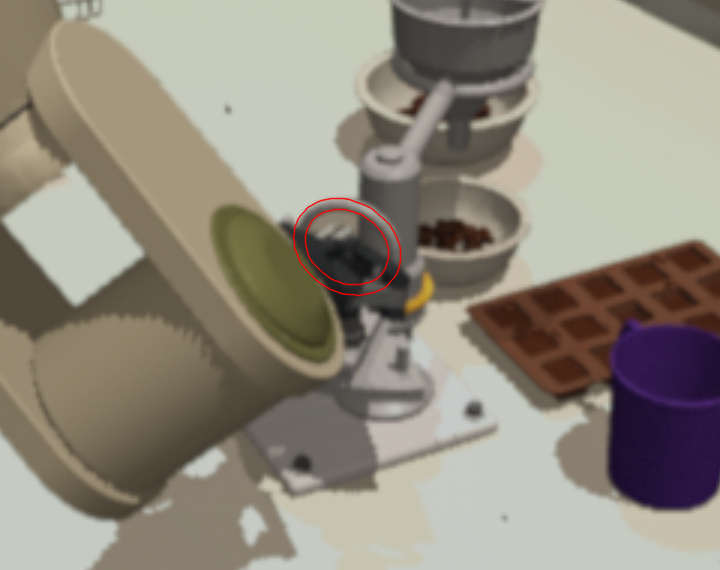

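```bash
python3 - <<'E'
from swing import *
s=env.observe(); P=np.array(s['position']);R=np.array(s['tool_rot'])
print(cross(P,R,45,.177))
for d in (0,.03,.06,.09,.12,.15): print(d,[np.round(x,1).tolist() for x in solve(P-R[:,1]*d,R)])
E
```

```text
(array([0.        , 0.00135724, 0.00329014]), np.float64(0.027023133499960668))
0 [[-60.5, 30.7, 105.2, 70.9, 80.7, -45.6]]
0.03 [[-64.1, 29.4, 105.1, 68.3, 83.6, -45.2]]
0.06 [[-67.7, 28.3, 104.7, 65.8, 86.5, -44.8]]
0.09 [[-71.2, 27.2, 104.1, 63.4, 89.6, -44.3]]
0.12 [[-74.6, 26.3, 103.1, 61.2, 92.8, -43.9]]
0.15 [[-78.0, 25.6, 101.8, 59.1, 96.1, -43.5]]
```

Emit:
carry_out(
  plan=[
    [[0, -0.01, -0.001], [0, 0, 0], 0],
    [[0, -0.012, -0.001], [0, 0, 0], 0],
    [[0, -0.014, 0], [0, 0, 0], 0],
    [[0, -0.016, 0], [0, 0, 0], 0],
    [[0, -0.016, 0], [0, 0, 0], 0],
    [[0, -0.016, 0], [0, 0, 0], 0],
    [[0, -0.016, 0], [0, 0, 0], 0],
    [[0, 0, 0], [0, 0, 0], 0],
  ],
)

```text
time_s: 11.52
position: [0.4591, -0.2265, 0.2035]
tool_rot: [[0.598, 0.753, 0.274], [-0.802, 0.562, 0.204], [-0.0, -0.341, 0.94]]
ft_force: [0.5, 0.6, -0.6]
grip_width: -0.0005
```

```bash
python3 look.py 7 wrist scene top; python3 - <<'E'
from ov import draw
draw(7,'wrist',lift=.0,th=45,out='ov7w',box=(200,160,240,190))
draw(7,'scene',lift=.0,th=45,out='ov7s',box=(240,180,240,190))
draw(7,'top',lift=.0,th=45,out='ov7t',box=(270,120,240,190))
E
```

```text
11.53 q [-72.56  27.07 103.86  62.53  90.61 -44.5 ] p [ 0.4591 -0.2265  0.2035] y [ 0.753  0.562 -0.341] x [ 0.598 -0.802 -0.   ] F [ 0.5  0.6 -0.6] w -0.0005
```

View pics/ov7w.png

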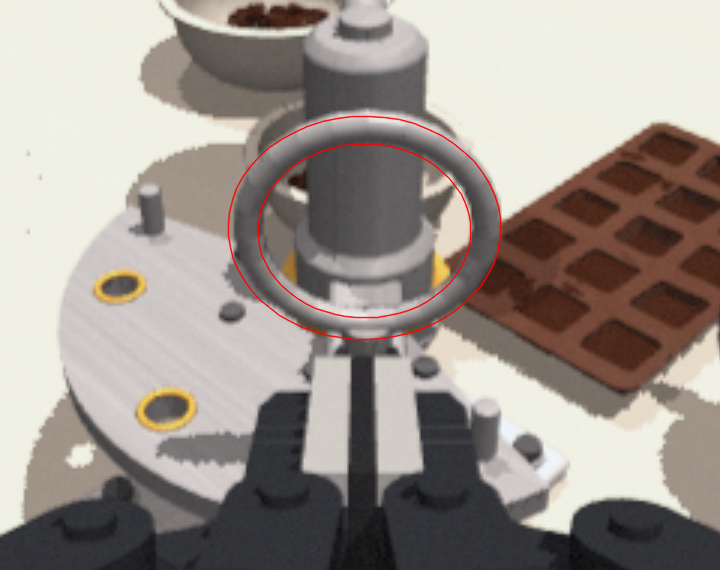

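View pics/ov7s.png

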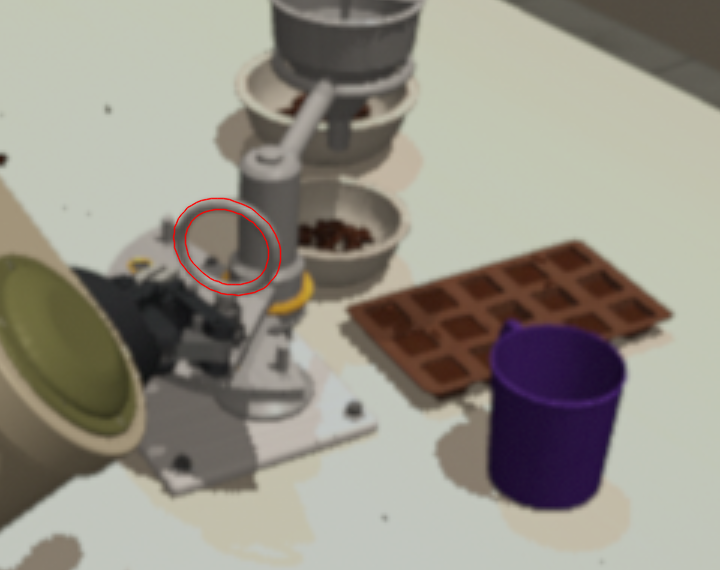

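View pics/ov7t.png

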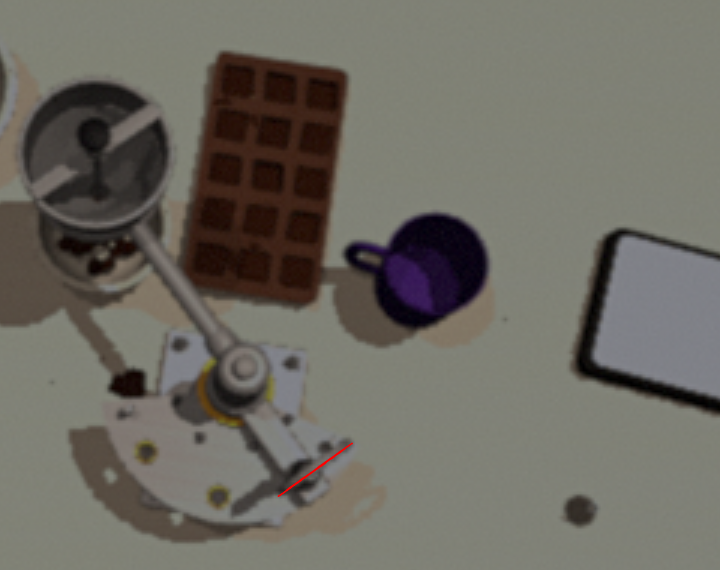

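Emit:
carry_out(
  plan=[
    [[0, -0.03, 0.02], [0, 0, 0], 0],
    [[0, -0.03, 0.03], [0, 0, 0], 0],
    [[0, -0.02, 0.035], [0, 0, 0], 0],
    [[0, -0.01, 0.035], [0, 0, 0], 0],
    [[0, 0, 0.035], [0, 0, 0], 0],
    [[0, 0, 0.02], [0, 0, 0], 0],
    [[0, 0, 0], [0, 0, 0], 0],
  ],
)

```text
time_s: 12.55
position: [0.4401, -0.2397, 0.3988]
tool_rot: [[0.6, 0.752, 0.273], [-0.8, 0.564, 0.206], [0.001, -0.342, 0.94]]
ft_force: [-0.0, 0.5, -1.3]
grip_width: 0.0003
```

```bash
python3 look.py 8 wrist scene; python3 - <<'E'
from ov import draw
draw(8,'wrist',lift=.0,th=45,out='ov8w',box=(200,240,240,190))
draw(8,'scene',lift=.0,th=45,out='ov8s',box=(240,180,240,190))
E
```

```text
12.55 q [-75.36  12.36  86.98  65.58 107.17 -17.11] p [ 0.4401 -0.2397  0.3988] y [ 0.752  0.564 -0.342] x [ 0.6   -0.8    0.001] F [-0.   0.5 -1.3] w 0.0003
```

View pics/wrist8.png

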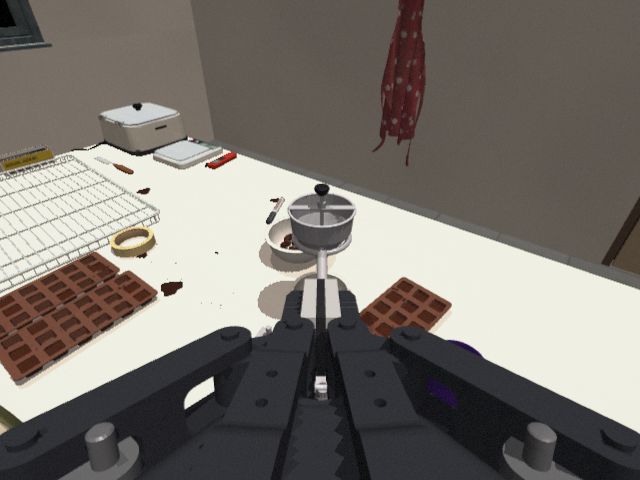

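View pics/ov8s.png

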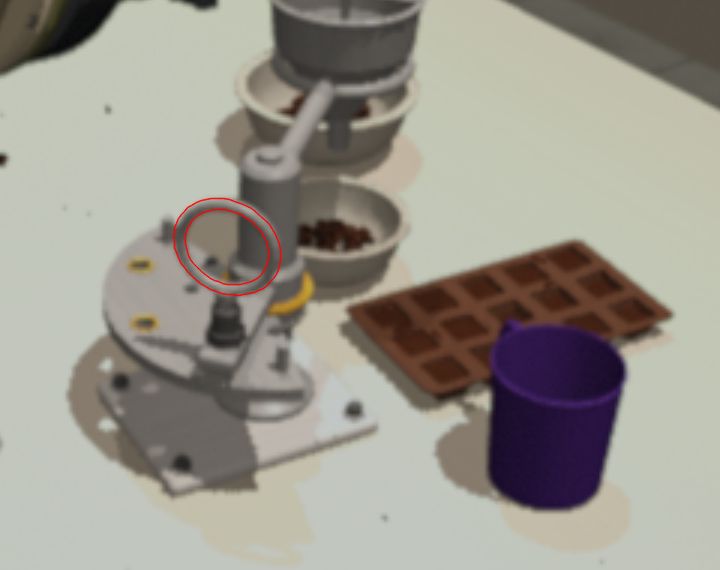

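```bash
python3 - <<'E'
from h import *; import fit2,pickle
p=fit2.p
def mk(d,th,x,y):
    outs=[]
    for lift in (0,.004):
        im=cv2.resize(d['image'][:,:,::-1],None,fx=8,fy=8,interpolation=cv2.INTER_CUBIC)
        q=[p[0],p[1],p[2]+np.radians(th)]
        for rr in (.025,.032):
            P=np.array([fit2.W(q,(-.085,rr*np.cos(t),.177+lift+rr*np.sin(t))) for t in np.linspace(0,6.283,80)])
            cv2.polylines(im,[(proj(P,d)*8+3.5).astype(int)],True,(0,0,255),1,cv2.LINE_AA)
        outs.append(im[8*y:8*y+280,8*x:8*x+380])
    return np.hstack(outs)
a=mk(pickle.load(open('d0.pkl','rb'))[1]['scene'],0,265,230)
b=mk(pickle.load(open('d8.pkl','rb'))['scene'][1],45,290,243)
cv2.imwrite('pics/lift.png',np.vstack([a,b]))
E
```

```text
(no output)
```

View pics/lift.png

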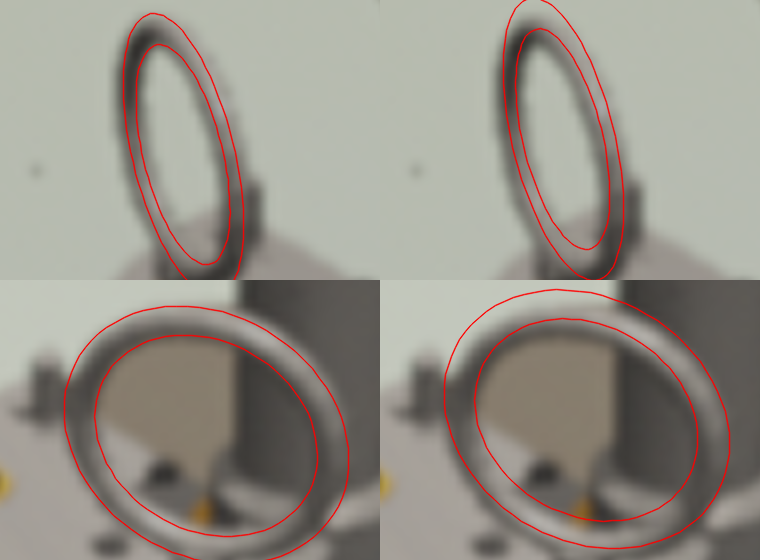

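```bash
python3 - <<'E'
from h import *
print(env.close_job())
E
```

```text
the job is handed in; nothing more can be done
None
```

The funnel arm is now swung one hole to the left. Its spout stands over the small bowl, and the pin has dropped home in that hole. I handed the job in at about 12.6 s.

I put the shut fingertips through the pull ring without gripping and lifted the pin about 15 mm. I then swung the arm 45°, lowered the pin, backed straight out of the ring and moved clear.

**Last checks**
- **Pin:** in the scene camera the ring matches the model at zero lift and 45°, with the same 1 to 2 mm offset as the home position at the start. So the pin looks fully down, to about 1 to 2 mm; I had no direct reading of its lift.
- **Spout:** it works out about 8 mm from the bowl's centre, well inside the bowl.
- **Forces:** about 12 N at most in the readings I took between moves, against a limit of 35 N. The force was near zero once the pin was down.
- **Other things:** the bowl, mug and mould look unmoved by eye. The scissors and nozzle were never near the gripper, but I did not check them again after the swing.

**One disagreement:** with the arm at 45°, close-up wrist pictures put the ring a few millimetres farther away than the model did. The scene view and the funnel angle seen from above agreed with the model, so I relied on those.

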